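# Restock the spring-fed slice display

## Robot

A 6-joint arm with a two-finger parallel gripper is mounted at the origin on a cart in front of the work surface, level with it; the furniture and walls round the work are solid. World frame = base frame: x ahead of the robot, y to its left, z up, the work surface at z = 0. Lengths are in m, angles in rad, forces in N, time in s.
With the tool pointing down it reaches from about 0.3 to 0.775 m from the base axis. Payload 14.6 kg.
Tool frame: the origin (TCP) lies between the finger pads; the fingertips stand 8 mm ahead of it and the grasp point (between the pads) lies 11 mm behind it; z points along the fingers, y is the direction in which the jaws open and shut (so a half turn about z gives the same grasp; the last joint's range is limited). The gripper opens to 94 mm and grips with 3 to 60 N. Pads are 16 mm wide; open, the fingers measure 119 mm over their backs; the gripper's body (75 mm by 177 mm) begins 78 mm behind the grasp point.
Start: joints at [-1.353, 0.3, 1.521, -0, 1.321, -0.067], TCP at [0.155, -0.528, 0.213] pointing down, gripper open.
Joint ranges: [-3.03, 3.03], [-0.79, 2.21], [0.23, 2.52], [-1.04, 4.18], [0, 3.07], [-2.55, 2.55]. Speed limits (rad/s): [2.22, 2.22, 2.57, 3.14, 3.14, 3.14].

## Interface

Orientations are given as [roll, pitch, yaw] about the fixed x, y, z axes, in that order (R = Rz(yaw) Ry(pitch) Rx(roll)).
In Python, from station import robot, capture, camera_model gives the robot as it stands.
- The arm moves only by the tool servo_tool, never from a script. Its argument "deltas" is a list of rows, each an object with "translation": the shift along the tool's x, y, z in units of 0.3 m (1.0 is 0.3 m), a list of three; "rot": the turn, a rotation vector about the tool's x, y, z in units of 45 degrees (1.0 is 45 degrees), a list of three; "claw": the closure, from -1 (fully open) to 1 (shut), so that 0 is half open. In form: [{"translation": [dx, dy, dz], "rot": [rx, ry, rz], "claw": claw}, ...]. A call has 1 to 8 rows; each row is the pose to reach, as a shift and turn from the pose commanded when the call began, along the tool's axes at that moment; what a row does not reach only later rows make up. A row lasts 1/8 s, in which the tool goes at most 62.5 mm and 10.7 degrees, less where a joint would pass 70% of its speed; a pose out of reach is approached as far as the arm can. A call with a number of a shift or a turn outside -1 to 1 is refused whole. A call with a gripper value outside its range is refused whole. The fingers move at their own pace and stop on an object; "grip_force" is the grip in N (left out, the last holds). Time passes only in rows, so rows that repeat a pose let the fingers close. It gives the time, the measured TCP pose, the force and the opening at its end, in the units of the state.
- robot.state(): the state, without advancing time (a new reading comes with each control period).
- capture(name): name is "side" or "top" or "wrist"; returns the picture (480x640x3 uint8, blue, green, red); there is no depth.
- camera_model(name): a dict with "camera_matrix" (3x3 intrinsics, pixels), "k1" (the pictures are not rectified: a ray, as slopes to the right and down, at radius r is drawn at 1 + k1 r^2 times it, then the intrinsics apply), "world_from_camera" (4x4, takes a point from camera to world coordinates); the wrist camera has in their place "hand_eye" (4x4, takes a point from camera to tool coordinates, whose origin is the TCP and whose axes are the flange's). Camera axes: x right, y up, looking along -z (the intrinsics and any distortion apply to the point x, -y, -z); pixel columns grow to the right and rows downward; lengths in m; the calibration is good to about 2 mm. A picture is of the moment at which its call begins: read the wrist's pose just before it. camera_model takes no time and is no camera call.
- robot.finish_job(): hands the job in, once; it reports no verdict.
The state is a dict: "clock": time; "q": joint angles; "joint_vel": joint speeds; "tau": joint torques, N m; "tool_pos": TCP position; "eef_rot": TCP orientation; "wrist_force": force on the tool from outside, world axes, zero at the start; "wrist_torque": the same for the moment, N m; "opening": opening from 0.0 (shut) to 1.0 (fully open).
Only numpy, scipy, OpenCV 4.12 (cv2) and the standard library are available. Lean on these libraries where they do the work, as an engineer would, in place of code of your own. Each camera call takes 0.05 s, during which the arm holds its last target. There are 200 camera calls.

## Task

Get the spring-fed display tray ready and restock it with all the oat slices from the serving board. First run the empty pusher once fully to the rear and then fully to the front to feel that it slides freely; press the hook tab of its ribbon down behind the front lip, draw the pusher to the rear against its spring and push its knob down to lock it there. Set all the slices flat in the lane, one behind the other with their long sides along it, and when they are all in pull the knob up again so that the pusher closes the row against the front stop; leave the other things on the counter alone.

Things in the scene. Friction and masses are not known exactly. Their poses are not given: they have to be found in the camera images.
- tray: Spring-fed display tray, base 92 x 446 mm, fixed. Origin on the worktop, mid width. Its y axis runs along the lane to the FRONT end (hook, lip, stop; roughly to the robot's left), x across, z up; 'tray' coordinates below are these. The deck (two bars with a 22 mm slot between) carries the slices 30 mm above the worktop; 4 mm thick fences at x = -36 and +36 mm stand 7 mm above it (68 mm clear between).
- lane_front (a point): Front end of the lane: point on the deck (30 mm above the worktop), in the middle of its width, at the slice-side face of the front stop, tray coordinates (0, 150, 30) mm. Axes as the tray's: the lane runs from here to -y.
- front_stop: Front stop, fixed to the tray: two steel plates, 22 mm wide, 6 mm thick, to 64 mm above the worktop, at the front end of the lane, against which the row of slices comes to stand; the slot for the ribbon lies between them. Origin as the tray's.
- carriage (a joint): Travel of the grey pusher carriage along the rail (m): 0 = at the front end, 0.305 = against its rear end stop. On its own it stays where it is left (about 1 N of friction, and damped, 25 N s/m). Once the ribbon is hooked on the lip the spring pulls it to the front with 5 to 7 N.
- pusher (a point): Centre of the front face (towards the slices) of the carriage's upright grey pusher plate, 60 mm wide, 6 mm thick, top 73 mm above the worktop; at tray y = 148 mm minus carriage travel, 53 mm above the worktop. Behind it are the spring drum (to 71 mm high) and the knob.
- knob (a point): Centre of the black block knob on the carriage, its handle and its lock: 36 mm across, 18 mm along the lane, 34 mm tall; 109 mm above the worktop when up, 97 mm when down; tray x = 0, y = 112 mm minus carriage travel. Grip its faces that look along the lane, fingertips 80 mm or more above the worktop (drum and plate below reach 73 mm).
- lock (a joint): How far the knob is pushed down (m): 0 = up (free), 0.012 = fully down. It stays where it is left (3 N of friction). Its foot drops behind a lock bar only with the carriage at 0.294 m or more; it then holds the carriage (settling at about 0.293) against the spring until pulled up.
- hook_pad (a point): Centre of the top of the black thumb pad (22 mm across, 26 mm along the lane) of the hook tab on the ribbon's end, in front of the front stop. With carriage at 0 it is at tray (0, 183) mm, 64 mm above the worktop when up, 52 mm when pressed. Gap from pad to front stop 14 mm.
- hook (a joint): How far the hook tab is pressed down (m): 0 = up, riding clear of the lip and travelling with the carriage; 0.012 = fully down, behind the tray's front lip. Takes about 3 N and stays where it is left. It goes behind the lip only with the carriage within 5 mm of 0.
- ribbon (a joint): Length of steel ribbon drawn out of the carriage's spring drum (m), 0 = wound in. When hooked it equals the carriage travel to within some 8 mm; otherwise it stays 0.
- board: Dark wooden serving board, 126 x 364 mm, fixed behind the tray; its floor is 12 mm above the worktop and a 6 mm wide lip all round rises 8 mm above the floor (114 x 352 mm inside); the slices start on it in a row. Origin at the centre of its underside.
- reusable_cup: Reusable cup with cork band, 73 mm wide, 100 mm tall; bystander, origin under its centre.
- milk_jug: Small jug with handle, 80 x 74 x 76 mm; bystander, origin under its centre.
- tip_jar: Glass jar with coins, 69 mm wide, 92 mm tall; bystander, origin under its centre.
- slice_a_mid (a point): Centre (half-way up) of an oat slice, 43 mm (its x axis) x 60 mm (its y axis, the long one) x 36 mm tall, 70 g, with slightly rounded faces; absent in some starts.
- slice_b_mid (a point): Centre (half-way up) of an oat slice, 48 mm (its x axis) x 59 mm (its y axis, the long one) x 39 mm tall, 70 g, with slightly rounded faces; absent in some starts.
- slice_c_mid (a point): Centre (half-way up) of an oat slice, 46 mm (its x axis) x 55 mm (its y axis, the long one) x 36 mm tall, 70 g, with slightly rounded faces; absent in some starts.
- slice_d_mid (a point): Centre (half-way up) of an oat slice, 47 mm (its x axis) x 56 mm (its y axis, the long one) x 40 mm tall, 70 g, with slightly rounded faces; absent in some starts.
- slice_a: The oat slice a itself, as point slice_a_mid, origin under its centre.
- slice_b: The oat slice b itself, as point slice_b_mid, origin under its centre.
- slice_c: The oat slice c itself, as point slice_c_mid, origin under its centre.
- slice_d: The oat slice d itself, as point slice_d_mid, origin under its centre.
Things that resemble listed ones, but are neither listed nor needed, are in the scene too. Leave any yellow look-alike of the slice_b alone. Leave any turquoise look-alike of the slice_d alone.

How it is judged:
By the outcome, as a careful person would: the job done as asked, in the order asked, and still so for the second after the job is handed in, with the robot touching nothing.
Of slice_a, slice_b, slice_c, slice_d only 2 to 4 are there at a start; the rules pass over those that are not, and their reading is None.
At some moment in a run one of slice_a, slice_b, slice_c, slice_d may be knocked a few centimetres aside while the robot is not near it.
Once in a run the grip may slacken for a moment while it holds something.
It also fails if it takes over 208 s, if anything falls off the work surface, if the arm or the gripper's body presses on something with over 40 N, if the wrist force passes 120 N, or if a joint passes its speed limit or range.

## Working session

There is one attempt and no reset: what is moved stays moved. The work goes in short steps, Python scripts to look and compute and a tool call to move; the robot and the scene stay as the last step left them, time stands still between calls to the robot, and variables do not carry over. Pictures are saved under pics/ and viewed, about 12 in all and at most 16, crops included, and the job is handed in when it is done.

Besides the shell and the picture viewer there is one more tool, called in YAML: its name, and indented under it one key for each argument. servo_tool: Moves the arm, as the interface text tells. Shifts and turns lie within -1 to 1; 1 stands for 0.3 m of shift or 45 degrees of turn. Its arguments: {"type":"object","properties":{"deltas":{"type":"array"},"grip_force":{"type":"number"}},"required":["deltas"]}

```bash
mkdir -p pics && ls && python3 - <<'E'
from station import robot,capture,camera_model
import cv2,numpy as np
for n in("top","side"):
    cv2.imwrite(f"pics/{n}0.png",capture(n)); m=camera_model(n); print(n,np.round(m["camera_matrix"],1).tolist(),m["k1"],np.round(m["world_from_camera"],3).tolist())
print(camera_model("wrist")); print(robot.state())
E
```

```text
pics
top [[478.6, 0.0, 320.1], [0.0, 478.6, 243.2], [0.0, 0.0, 1.0]] -0.025753037713607527 [[-0.025, 0.998, -0.057, 0.429], [-1.0, -0.025, -0.009, 0.007], [-0.011, 0.057, 0.998, 1.186], [0.0, 0.0, 0.0, 1.0]]
side [[524.1, 0.0, 328.8], [0.0, 524.1, 243.5], [0.0, 0.0, 1.0]] -0.10701636371862995 [[0.073, -0.681, 0.728, 1.326], [0.997, 0.049, -0.054, -0.028], [0.001, 0.73, 0.683, 0.875], [0.0, 0.0, 0.0, 1.0]]
{'camera_matrix': array([[410.04065758,   0.        , 323.9744868 ],
       [  0.        , 410.04065758, 239.62994283],
       [  0.        ,   0.        ,   1.        ]]), 'k1': -0.013065914201786905, 'hand_eye': array([[-2.47019880e-04,  9.72331145e-01,  2.33606683e-01,
         6.69112864e-02],
       [ 9.99999881e-01,  3.38211176e-04, -3.50304233e-04,
        -7.38169822e-04],
       [-4.19620107e-04,  2.33606569e-01, -9.72331114e-01,
        -1.71943026e-01],
       [ 0.00000000e+00,  0.00000000e+00,  0.00000000e+00,
         1.00000000e+00]])}
{'clock': 0.1, 'q': array([-1.35256771e+00,  3.00403010e-01,  1.52154273e+00, -1.00606245e-05,
        1.32068891e+00, -6.65748947e-02]), 'joint_vel': array([ 1.11965480e-03, -1.32732941e-03, -9.56002228e-04,  5.03354179e-04,
        1.58411066e-05,  2.41661024e-03]), 'tau': array([ 1.83125398e-03, -5.32637000e+01, -3.53281510e+01,  7.09882937e-02,
        2.34444276e-02, -4.46721367e-05]), 'tool_pos': array([ 0.15448991, -0.52761221,  0.21293989]), 'eef_rot': array([-3.14055231e+00, -5.95965948e-05,  2.84805979e-01]), 'wrist_force': array([ 0.09024466, -0.05437146,  0.25098606]), 'wrist_torque': array([ 0.00915189,  0.01101783, -0.04134181]), 'opening': 0.9984678164137256}
```

View pics/top0.png

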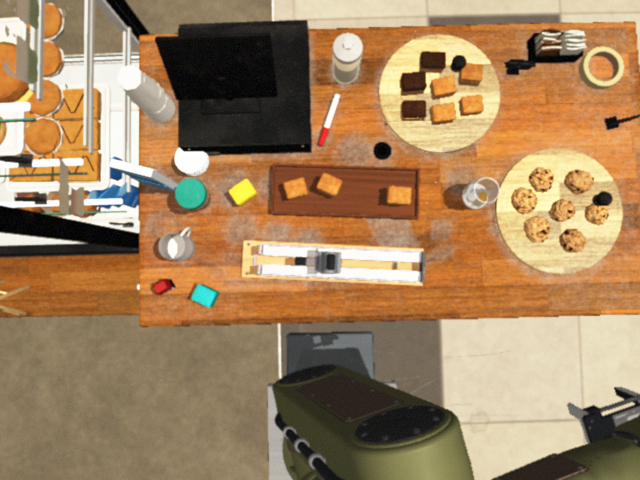

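View pics/side0.png

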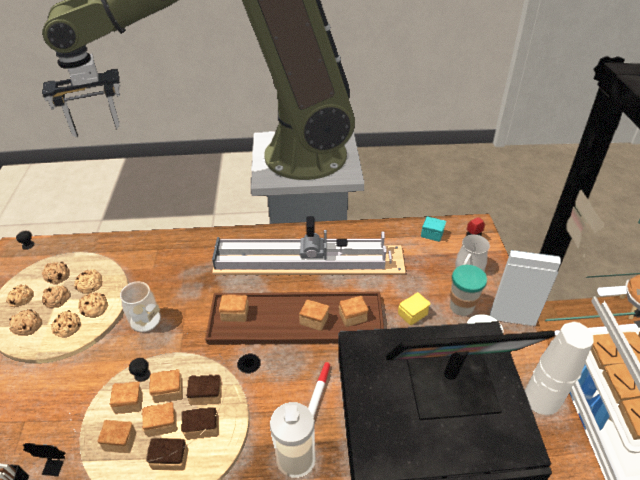

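```bash
cat > h.py <<'E'
import numpy as np,cv2
from station import robot,capture,camera_model
from scipy.spatial.transform import Rotation as R
def ray(name,uv,st=None):
    m=camera_model(name);K=m["camera_matrix"]
    uv=np.atleast_2d(np.float64(uv))
    p=cv2.undistortPoints(uv[:,None],K,np.array([m["k1"],0,0,0.]))[:,0]
    d=np.c_[p[:,0],-p[:,1],-np.ones(len(p))]
    if name=="wrist":
        st=st or robot.state();T=np.eye(4);T[:3,:3]=R.from_euler('xyz',st["eef_rot"]).as_matrix();T[:3,3]=st["tool_pos"]
        W=T@m["hand_eye"]
    else: W=m["world_from_camera"]
    return W[:3,3],d@W[:3,:3].T
def onz(name,uv,z,st=None):
    o,d=ray(name,uv,st); return o+d*((z-o[2])/d[:,2:3])
def proj(name,P,st=None):
    m=camera_model(name)
    if name=="wrist":
        T=np.eye(4);T[:3,:3]=R.from_euler('xyz',st["eef_rot"]).as_matrix();T[:3,3]=st["tool_pos"];W=T@m["hand_eye"]
    else: W=m["world_from_camera"]
    c=(np.atleast_2d(P)-W[:3,3])@W[:3,:3]; x=np.c_[c[:,0],-c[:,1]]/-c[:,2:3]
    x=x*(1+m["k1"]*(x**2).sum(1,keepdims=True)); K=m["camera_matrix"]
    return x*K[0,0]+K[:2,2]
def oranges(im,zt,name,st=None,amin=150):
    hsv=cv2.cvtColor(im,cv2.COLOR_BGR2HSV)
    return hsv
E
python3 - <<'E'
from h import *
im=cv2.imread("pics/top0.png")
cv2.imwrite("pics/crop1.png",cv2.resize(im[162:292,232:432],None,fx=4,fy=4,interpolation=cv2.INTER_CUBIC))
print(onz("top",[[343,192]],0.02),onz("top",[[295,188],[328,184],[400,195]],.045),onz("top",[[327,262]],.11),onz("top",[[245,242],[423,284]],.0))
E
```

```text
[[ 0.6194045  -0.04141809  0.02      ]] [[ 0.62804684  0.07472189  0.045     ]
 [ 0.63564755 -0.00486886  0.045     ]
 [ 0.60454959 -0.17686333  0.045     ]] [[0.44720526 0.00255014 0.11      ]] [[ 0.50381549  0.204747    0.        ]
 [ 0.3889576  -0.23331443  0.        ]]
```

View pics/crop1.png

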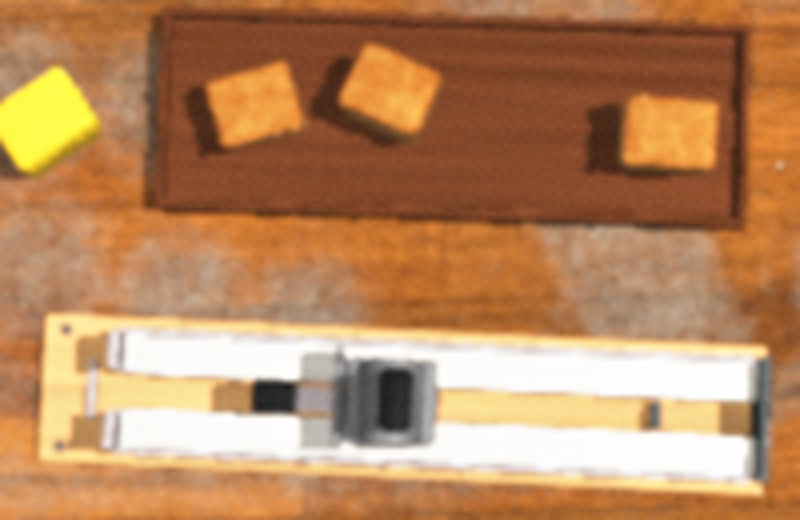

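```bash
python3 - <<'E'
from h import *
f=lambda a:np.array(a)/4.+[232-.375,162-.375]
z=.008
C=onz("top",f([[46,315],[38,462],[768,347],[765,494]]),z)[:,:2]
print("corners",C.round(4).tolist())
d=((C[0]+C[1])-(C[2]+C[3]))/2; L=np.linalg.norm(d); y=d/L; x=np.array([y[1],-y[0]])
print("L",L,"W",np.linalg.norm(C[0]-C[1]),np.linalg.norm(C[2]-C[3]),"yaw",np.degrees(np.arctan2(-y[0],y[1])))
ctr=C.mean(0); print("ctr",ctr)
t=lambda P:np.c_[(P[:,:2]-ctr)@x,(P[:,:2]-ctr)@y].round(4).tolist()
print("stop top corners",t(onz("top",f([[125,332],[120,370],[118,410],[112,450],[105,332],[100,450]]),.064)))
print("knob",t(onz("top",f([[396,400]]),.126)),"pad",t(onz("top",f([[275,396]]),.064)),"plate",t(onz("top",f([[342,400]]),.073)))
E
```

```text
corners [[0.5074, 0.208], [0.417, 0.2144], [0.4765, -0.2364], [0.3865, -0.2313]]
L 0.4460701899240845 W 0.09072074622075889 0.09018901918922673 yaw -3.94528269247262
ctr [ 0.446854   -0.01133253]
stop top corners [[0.0343, 0.1661], [0.0119, 0.1679], [-0.0116, 0.1679], [-0.0352, 0.1702], [0.0338, 0.1779], [-0.0355, 0.1773]]
knob [[0.0003, 0.0059]] pad [[0.0007, 0.0762]] plate [[-0.0001, 0.0367]]
```

```bash
cat >> h.py <<'E'
def go(p,yaw):
    s=robot.state();A=R.from_euler('xyz',s["eef_rot"]);B=R.from_euler('xyz',[np.pi,0,yaw])
    t=A.inv().apply(np.array(p)-s["tool_pos"])/.3; r=(A.inv()*B).as_rotvec()/np.radians(45)
    print("from",s["tool_pos"].round(4),"tr",t.round(3).tolist(),"rot",r.round(3).tolist(),"rows",max(np.linalg.norm(t)*.3/.0625,np.linalg.norm(r)*45/10.7).round(1))
    return t,r
E
python3 - <<'E'
from h import *
go([.4469,-.02,.27],-.069)
E
```

```text
from [ 0.1545 -0.5276  0.2129] tr [1.411, -1.35, -0.189] rot [-0.001, 0.0, 0.45] rows 9.4
```

servo_tool:
  deltas:
    - {"translation": [0.17,-0.16,-0.19],"rot": [0,0,0.15],"claw": -1}
    - {"translation": [0.33,-0.31,-0.19],"rot": [0,0,0.3],"claw": -1}
    - {"translation": [0.5,-0.47,-0.19],"rot": [0,0,0.45],"claw": -1}
    - {"translation": [0.64,-0.62,-0.19],"rot": [0,0,0.45],"claw": -1}
    - {"translation": [0.8,-0.77,-0.19],"rot": [0,0,0.45],"claw": -1}
    - {"translation": [0.95,-0.91,-0.19],"rot": [0,0,0.45],"claw": -1}
    - {"translation": [1.0,-0.96,-0.19],"rot": [0,0,0.45],"claw": -1}

```text
clock: 0.98
tool_pos: [0.3621, -0.1651, 0.2705]
eef_rot: [3.142, -0.0, -0.068]
wrist_force: [0.6, -0.9, 0.2]
opening: 1.001
```

```bash
python3 - <<'E'
from h import *
go([.4469,-.0,.27],-.069)
E
```

```text
from [ 0.3621 -0.1651  0.2705] tr [0.244, -0.569, 0.002] rot [0.0, -0.0, 0.001] rows 3.0
```

servo_tool:
  deltas:
    - {"translation": [0.08,-0.19,0],"rot": [0,0,0],"claw": -1}
    - {"translation": [0.16,-0.38,0],"rot": [0,0,0],"claw": -1}
    - {"translation": [0.244,-0.57,0],"rot": [0,0,0],"claw": -1}
    - {"translation": [0.244,-0.57,0],"rot": [0,0,0],"claw": -1}

```text
clock: 1.48
tool_pos: [0.4469, 0.0016, 0.2698]
eef_rot: [-3.141, 0.001, -0.063]
wrist_force: [0.6, -0.1, 0.4]
opening: 1.001
```

```bash
python3 - <<'E'
from h import *
s=robot.state();print(s["tool_pos"],s["eef_rot"],s["joint_vel"].round(3))
np.save("st1.npy",s,allow_pickle=True)
cv2.imwrite("pics/w1.png",capture("wrist"))
E
```

```text
[0.44691948 0.00155602 0.26983003] [-3.14121572e+00  1.28583865e-03 -6.33867812e-02] [-0.091 -0.033  0.034 -0.013  0.003 -0.066]
```

View pics/w1.png

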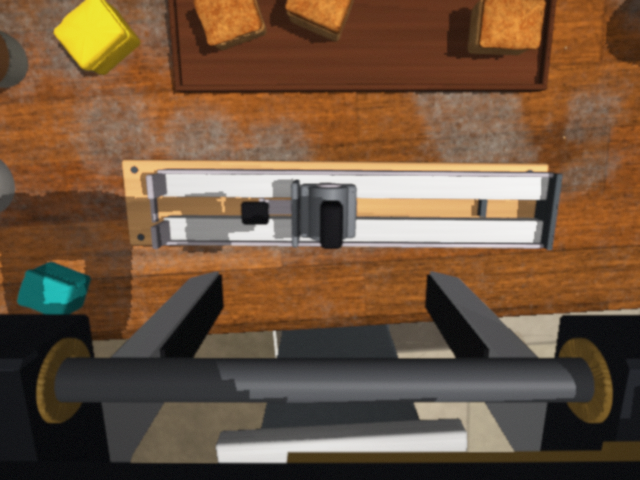

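```bash
cat >> h.py <<'E'
YAW=np.radians(-3.945); TY=np.array([-np.sin(YAW),np.cos(YAW),0]); TX=np.array([np.cos(YAW),np.sin(YAW),0])
O=np.array([.44685,-.01133,0])+.0195*TY
def tw(x,y,z): return O+x*TX+y*TY+np.array([0,0,z])   # tray -> world
def wt(P): P=np.atleast_2d(P)-O; return np.c_[P@TX,P@TY,P[:,2]]
E
python3 - <<'E'
from h import *
s=np.load("st1.npy",allow_pickle=True).item()
im=cv2.imread("pics/w1.png")
pts=[tw(.034,.15,.064),tw(-.034,.15,.064),tw(.046,.2035,.008),tw(-.046,.2035,.008),tw(0,.112-.1257,.126),tw(0,.183-.1257,.064)]
p=proj("wrist",pts,s);print(p.round(0).tolist())
for a in p: cv2.circle(im,(int(a[0]*8),int(a[1]*8)),12,(0,0,255),-1,cv2.LINE_AA,3)
cv2.imwrite("pics/w1c.png",cv2.resize(im[140:270,110:370],None,fx=3,fy=3,interpolation=cv2.INTER_CUBIC))
E
```

```text
[[154.0, 176.0], [160.0, 248.0], [123.0, 160.0], [132.0, 245.0], [334.0, 227.0], [256.0, 213.0]]
```

View pics/w1c.png

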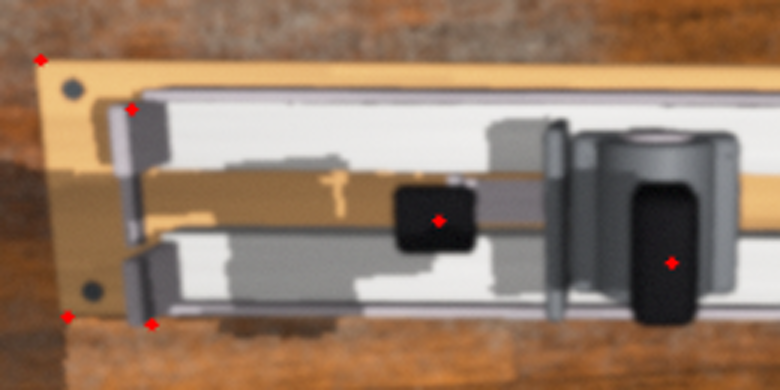

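```bash
python3 - <<'E'
from h import *
go(tw(0,-.0137,.100),YAW)
E
```

```text
from [ 4.464e-01 -2.000e-04  2.699e-01] tr [0.005, 0.017, 0.566] rot [0.0, 0.002, 0.005] rows 2.7
```

Next I descend, grip, then run the carriage to the rear (tool +y is the rear direction).

servo_tool:
  deltas:
    - {"translation": [0.005,0.017,0.15],"rot": [0,0,0.005],"claw": -1}
    - {"translation": [0.005,0.017,0.35],"rot": [0,0,0.005],"claw": -1}
    - {"translation": [0.005,0.017,0.5],"rot": [0,0,0.005],"claw": -1}
    - {"translation": [0.005,0.017,0.565],"rot": [0,0,0.005],"claw": -0.5}
    - {"translation": [0.005,0.017,0.565],"rot": [0,0,0.005],"claw": 0.3}
    - {"translation": [0.005,0.017,0.565],"rot": [0,0,0.005],"claw": 1}
    - {"translation": [0.005,0.017,0.565],"rot": [0,0,0.005],"claw": 1}
    - {"translation": [0.005,0.017,0.565],"rot": [0,0,0.005],"claw": 1}
  grip_force: 30

```text
clock: 2.52
tool_pos: [0.4477, -0.0069, 0.1016]
eef_rot: [3.142, -0.001, -0.073]
wrist_force: [-0.2, 0.0, 0.2]
opening: 0.504
```

servo_tool:
  deltas:
    - {"translation": [0,0,0],"rot": [0,0,0],"claw": 1}
    - {"translation": [0,0,0],"rot": [0,0,0],"claw": 1}
    - {"translation": [0,0,0],"rot": [0,0,0],"claw": 1}

```text
clock: 2.9
tool_pos: [0.4474, -0.0066, 0.101]
eef_rot: [-3.141, 0.0, -0.073]
wrist_force: [-0.2, -2.5, -2.1]
opening: 0.188
```

```bash
python3 - <<'E'
from h import *
s=robot.state();print(s["opening"],wt(s["tool_pos"]),s["wrist_force"])
go(tw(0,.112-.303,.100),YAW)
E
```

```text
0.1883495366529398 [[ 0.00025694 -0.01477671  0.10097634]] [-0.18816208 -2.45063011 -2.09464969]
from [ 0.4474 -0.0066  0.101 ] tr [0.001, 0.587, 0.003] rot [-0.0, 0.0, -0.005] rows 2.8
```

servo_tool:
  deltas:
    - {"translation": [0,0.1,0],"rot": [0,0,0],"claw": 1}
    - {"translation": [0,0.2,0],"rot": [0,0,0],"claw": 1}
    - {"translation": [0,0.3,0],"rot": [0,0,0],"claw": 1}
    - {"translation": [0,0.4,0],"rot": [0,0,0],"claw": 1}
    - {"translation": [0,0.5,0],"rot": [0,0,0],"claw": 1}
    - {"translation": [0,0.57,0],"rot": [0,0,0],"claw": 1}
    - {"translation": [0,0.597,0],"rot": [0,0,0],"claw": 1}
    - {"translation": [0,0.6,0],"rot": [0,0,0],"claw": 1}

```text
clock: 3.9
tool_pos: [0.4345, -0.1835, 0.1003]
eef_rot: [-3.136, 0.001, -0.073]
wrist_force: [7.1, 27.6, 0.7]
opening: 0.19
```

```bash
python3 - <<'E'
from h import *
s=robot.state();print(s["opening"],wt(s["tool_pos"]),s["wrist_force"])
E
```

```text
0.19041612837520824 [[-0.00047079 -0.19208512  0.10030144]] [ 7.06861227 27.63705295  0.70107395]
```

servo_tool:
  deltas:
    - {"translation": [0,-0.1,0],"rot": [0,0,0],"claw": 1}
    - {"translation": [0,-0.22,0],"rot": [0,0,0],"claw": 1}
    - {"translation": [0,-0.34,0],"rot": [0,0,0],"claw": 1}
    - {"translation": [0,-0.46,0],"rot": [0,0,0],"claw": 1}
    - {"translation": [0,-0.58,0],"rot": [0,0,0],"claw": 1}
    - {"translation": [0,-0.7,0],"rot": [0,0,0],"claw": 1}
    - {"translation": [0,-0.8,0],"rot": [0,0,0],"claw": 1}
    - {"translation": [0,-0.86,0],"rot": [0,0,0],"claw": 1}

```text
clock: 4.9
tool_pos: [0.453, 0.0721, 0.1009]
eef_rot: [3.141, -0.0, -0.072]
wrist_force: [1.8, -3.9, -0.1]
opening: 0.193
```

```bash
python3 - <<'E'
from h import *
s=robot.state();print(s["opening"],wt(s["tool_pos"]),s["wrist_force"])
go(tw(0,.1135,.100),YAW)
E
```

```text
0.19348630980936452 [[0.00035307 0.06414527 0.10090151]] [ 1.79855678 -3.94808507 -0.11641326]
from [0.453  0.0721 0.1009] tr [-0.002, -0.165, 0.003] rot [0.001, -0.0, -0.003] rows 0.8
```

servo_tool:
  deltas:
    - {"translation": [-0.001,-0.06,0.003],"rot": [0,0,0],"claw": 1}
    - {"translation": [-0.001,-0.12,0.003],"rot": [0,0,0],"claw": 1}
    - {"translation": [-0.001,-0.16,0.003],"rot": [0,0,0],"claw": 1}
    - {"translation": [-0.001,-0.17,0.003],"rot": [0,0,0],"claw": 1}
    - {"translation": [-0.001,-0.17,0.003],"rot": [0,0,0],"claw": 1}

```text
clock: 5.52
tool_pos: [0.4565, 0.1215, 0.1]
eef_rot: [3.141, -0.0, -0.072]
wrist_force: [0.1, -3.7, 1.5]
opening: 0.188
```

```bash
python3 - <<'E'
from h import *
s=robot.state();print(s["opening"],wt(s["tool_pos"]),s["wrist_force"])
E
```

```text
0.18847921519934632 [[0.00049949 0.11370729 0.10002961]] [ 0.0604448  -3.74114983  1.50390099]
```

servo_tool:
  deltas:
    - {"translation": [0,-0.007,0],"rot": [0,0,0],"claw": 1}
    - {"translation": [0,-0.012,0],"rot": [0,0,0],"claw": 1}
    - {"translation": [0,-0.012,0],"rot": [0,0,0],"claw": 1}

```text
clock: 5.9
tool_pos: [0.4565, 0.1221, 0.0996]
eef_rot: [3.136, 0.001, -0.073]
wrist_force: [0.8, -31.4, 1.8]
opening: 0.191
```

```bash
python3 - <<'E'
from h import *
s=robot.state();print(s["opening"],wt(s["tool_pos"]),s["wrist_force"])
E
```

```text
0.19126401896682593 [[0.00043832 0.11430459 0.09962847]] [  0.79335696 -31.43323034   1.82152811]
```

servo_tool:
  deltas:
    - {"translation": [0,0.012,0],"rot": [0,0,0],"claw": 1}
    - {"translation": [0,0.012,0],"rot": [0,0,0],"claw": -0.2}
    - {"translation": [0,0.012,0],"rot": [0,0,0],"claw": -0.2}
    - {"translation": [0,0.012,0],"rot": [0,0,0],"claw": -0.2}
    - {"translation": [0,0.012,-0.1],"rot": [0,0,0],"claw": -0.2}
    - {"translation": [0,0.012,-0.2],"rot": [0,0,0],"claw": -0.2}
    - {"translation": [0,0.012,-0.27],"rot": [0,0,0],"claw": 0}
    - {"translation": [0,-0.1,-0.27],"rot": [0,0,0],"claw": 1}

```text
clock: 6.9
tool_pos: [0.4597, 0.1552, 0.1828]
eef_rot: [-3.141, -0.003, -0.075]
wrist_force: [0.8, 0.4, -1.0]
opening: 0.429
```

```bash
sed -i 's/\.0195\*TY/.0205*TY/' h.py && python3 - <<'E'
from h import *
s=robot.state();print(s["opening"],wt(s["tool_pos"]),s["wrist_force"])
go(tw(0,.183,.080),YAW)
E
```

```text
0.4291843822635908 [[0.00131765 0.14651018 0.1827984 ]] [ 0.77853262  0.35856881 -0.98171972]
from [0.4597 0.1552 0.1828] tr [-0.006, -0.121, 0.343] rot [-0.001, -0.004, -0.007] rows 1.7
```

servo_tool:
  deltas:
    - {"translation": [-0.006,-0.12,0],"rot": [0,-0.004,-0.007],"claw": 1}
    - {"translation": [-0.006,-0.12,0],"rot": [0,-0.004,-0.007],"claw": 1}
    - {"translation": [-0.006,-0.12,0],"rot": [0,-0.004,-0.007],"claw": 1}
    - {"translation": [-0.006,-0.12,0.1],"rot": [0,-0.004,-0.007],"claw": 1}
    - {"translation": [-0.006,-0.12,0.25],"rot": [0,-0.004,-0.007],"claw": 1}
    - {"translation": [-0.006,-0.12,0.34],"rot": [0,-0.004,-0.007],"claw": 1}
    - {"translation": [-0.006,-0.12,0.34],"rot": [0,-0.004,-0.007],"claw": 1}

```text
clock: 7.78
tool_pos: [0.4589, 0.1904, 0.0778]
eef_rot: [3.14, 0.006, -0.068]
wrist_force: [0.3, -0.6, 0.9]
opening: 0.006
```

```bash
python3 - <<'E'
from h import *
s=robot.state();print(s["opening"],wt(s["tool_pos"]),s["wrist_force"])
cv2.imwrite("pics/s1.png",cv2.resize(capture("side")[200:300,320:440],None,fx=5,fy=5,interpolation=cv2.INTER_CUBIC))
go(tw(0,.183,.060),YAW)
E
```

```text
0.006138896379504815 [[-0.00184374  0.18161945  0.07777284]] [ 0.33885457 -0.62635895  0.86419341]
from [0.4598 0.1909 0.0793] tr [0.004, -0.003, 0.064] rot [0.0, 0.005, 0.001] rows 0.3
```

View pics/s1.png

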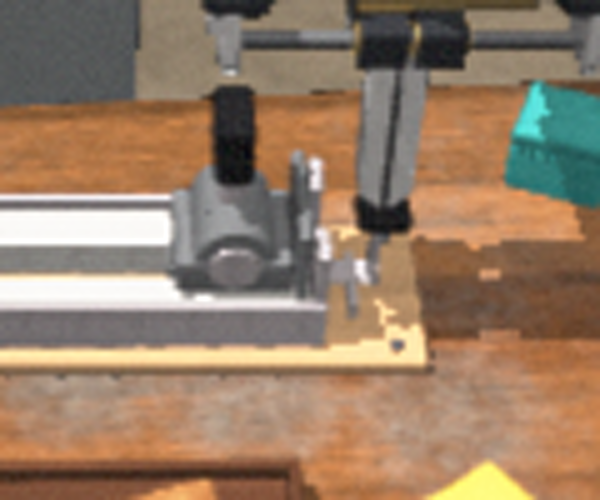

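servo_tool:
  deltas:
    - {"translation": [0.003,-0.003,0.02],"rot": [0,0,0],"claw": 1}
    - {"translation": [0.003,-0.003,0.04],"rot": [0,0,0],"claw": 1}
    - {"translation": [0.003,-0.003,0.055],"rot": [0,0,0],"claw": 1}
    - {"translation": [0.003,-0.003,0.065],"rot": [0,0,0],"claw": 1}
    - {"translation": [0.003,-0.003,0.068],"rot": [0,0,0],"claw": 1}
    - {"translation": [0.003,-0.003,0.068],"rot": [0,0,0],"claw": 1}

```text
clock: 8.57
tool_pos: [0.4611, 0.1925, 0.0593]
eef_rot: [-3.141, 0.002, -0.067]
wrist_force: [-0.4, -0.5, 9.9]
opening: 0.007
```

```bash
python3 - <<'E'
from h import *
s=robot.state();print(s["opening"],wt(s["tool_pos"]),s["wrist_force"])
E
```

```text
0.006825406033277457 [[1.56953941e-04 1.83775341e-01 5.93354557e-02]] [-0.35059419 -0.52914226  9.85885508]
```

servo_tool:
  deltas:
    - {"translation": [0,0,0.005],"rot": [0,0,0],"claw": 1}
    - {"translation": [0,0,0.008],"rot": [0,0,0],"claw": 1}
    - {"translation": [0,0,0.008],"rot": [0,0,0],"claw": 1}

```text
clock: 8.95
tool_pos: [0.4615, 0.1928, 0.0581]
eef_rot: [-3.14, 0.001, -0.067]
wrist_force: [-4.1, -0.3, 23.9]
opening: 0.0
```

servo_tool:
  deltas:
    - {"translation": [0,0,-0.05],"rot": [0,0,0],"claw": 1}
    - {"translation": [0,0,-0.15],"rot": [0,0,0],"claw": 1}
    - {"translation": [0,0,-0.3],"rot": [0,0,0],"claw": 0.5}
    - {"translation": [0,0.1,-0.38],"rot": [0,0,0],"claw": -0.2}
    - {"translation": [0,0.23,-0.38],"rot": [0,0,0],"claw": -0.2}
    - {"translation": [0,0.23,-0.38],"rot": [0,0,0],"claw": -0.2}
    - {"translation": [0,0.23,-0.38],"rot": [0,0,0],"claw": -0.2}

```text
clock: 9.82
tool_pos: [0.4562, 0.1237, 0.1702]
eef_rot: [-3.142, 0.004, -0.067]
wrist_force: [0.1, -0.6, -0.6]
opening: 0.499
```

```bash
python3 - <<'E'
from h import *
s=robot.state();print(s["opening"],wt(s["tool_pos"]),s["wrist_force"])
go(tw(0,.112,.100),YAW)
E
```

```text
0.4990227012180707 [[6.62142526e-05 1.14885303e-01 1.70160096e-01]] [ 0.06547278 -0.62309927 -0.63111628]
from [0.4562 0.1237 0.1702] tr [0.001, 0.01, 0.234] rot [-0.0, 0.005, 0.002] rows 1.1
```

servo_tool:
  deltas:
    - {"translation": [0,0.009,0.1],"rot": [0,0,0],"claw": -0.2}
    - {"translation": [0,0.009,0.19],"rot": [0,0,0],"claw": -0.2}
    - {"translation": [0,0.009,0.217],"rot": [0,0,0],"claw": -0.2}
    - {"translation": [0,0.009,0.217],"rot": [0,0,0],"claw": 1}
    - {"translation": [0,0.009,0.217],"rot": [0,0,0],"claw": 1}
    - {"translation": [0,0.009,0.217],"rot": [0,0,0],"claw": 1}
    - {"translation": [0,0.009,0.217],"rot": [0,0,0],"claw": 1}
  grip_force: 40

```text
clock: 10.7
tool_pos: [0.4561, 0.1208, 0.1056]
eef_rot: [-3.141, 0.002, -0.067]
wrist_force: [0.2, -0.5, -0.2]
opening: 0.209
```

servo_tool:
  deltas:
    - {"translation": [0,0.06,0],"rot": [0,0,0],"claw": 1}
    - {"translation": [0,0.17,0],"rot": [0,0,0],"claw": 1}
    - {"translation": [0,0.29,0],"rot": [0,0,0],"claw": 1}
    - {"translation": [0,0.41,0],"rot": [0,0,0],"claw": 1}
    - {"translation": [0,0.53,0],"rot": [0,0,0],"claw": 1}
    - {"translation": [0,0.65,0],"rot": [0,0,0],"claw": 1}
    - {"translation": [0,0.75,0],"rot": [0,0,0],"claw": 1}
    - {"translation": [0,0.8,0],"rot": [0,0,0],"claw": 1}

```text
clock: 11.7
tool_pos: [0.4391, -0.1189, 0.105]
eef_rot: [-3.139, 0.005, -0.068]
wrist_force: [-2.4, 11.1, 2.4]
opening: 0.193
```

```bash
python3 - <<'E'
from h import *
s=robot.state();print(s["opening"],wt(s["tool_pos"]),s["wrist_force"])
go(tw(0,-.1928,.105),YAW)
E
```

```text
0.19302594941586465 [[-0.00035423 -0.12833783  0.10498781]] [-2.38387221 11.12193387  2.35025963]
from [ 0.4391 -0.1189  0.105 ] tr [0.001, 0.215, -0.001] rot [-0.003, 0.006, 0.001] rows 1.0
```

servo_tool:
  deltas:
    - {"translation": [0.001,0.1,0],"rot": [0,0,0],"claw": 1}
    - {"translation": [0.001,0.18,0],"rot": [0,0,0],"claw": 1}
    - {"translation": [0.001,0.212,0],"rot": [0,0,0],"claw": 1}
    - {"translation": [0.001,0.218,0],"rot": [0,0,0],"claw": 1}
    - {"translation": [0.001,0.218,0],"rot": [0,0,0],"claw": 1}

```text
clock: 12.32
tool_pos: [0.4346, -0.183, 0.1045]
eef_rot: [-3.139, 0.006, -0.067]
wrist_force: [-6.6, 8.4, -0.7]
opening: 0.188
```

```bash
python3 - <<'E'
from h import *
s=robot.state();print(s["opening"],wt(s["tool_pos"]),s["wrist_force"])
E
```

```text
0.18822609157668255 [[-0.00044094 -0.1926277   0.10453931]] [-6.60889238  8.35484063 -0.68654723]
```

servo_tool:
  deltas:
    - {"translation": [0,0,0.015],"rot": [0,0,0],"claw": 1}
    - {"translation": [0,0,0.03],"rot": [0,0,0],"claw": 1}
    - {"translation": [0,0,0.04],"rot": [0,0,0],"claw": 1}
    - {"translation": [0,0,0.044],"rot": [0,0,0],"claw": 1}
    - {"translation": [0,0,0.044],"rot": [0,0,0],"claw": 1}

```text
clock: 12.95
tool_pos: [0.4352, -0.1828, 0.094]
eef_rot: [-3.139, 0.005, -0.067]
wrist_force: [-17.6, 17.6, 37.2]
opening: 0.186
```

```bash
python3 - <<'E'
from h import *
s=robot.state();print(s["opening"],wt(s["tool_pos"]),s["wrist_force"])
E
```

```text
0.18599522832202026 [[ 1.22763237e-04 -1.92335706e-01  9.40326129e-02]] [-17.64066162  17.60760964  37.1794271 ]
```

servo_tool:
  deltas:
    - {"translation": [0,-0.01,-0.006],"rot": [0,0,0],"claw": 1}
    - {"translation": [0,-0.02,-0.006],"rot": [0,0,0],"claw": 1}
    - {"translation": [0,-0.03,-0.006],"rot": [0,0,0],"claw": 1}
    - {"translation": [0,-0.04,-0.006],"rot": [0,0,0],"claw": 1}
    - {"translation": [0,-0.05,-0.006],"rot": [0,0,0],"claw": 1}
    - {"translation": [0,-0.05,-0.006],"rot": [0,0,0],"claw": 1}

```text
clock: 13.7
tool_pos: [0.4358, -0.1705, 0.0944]
eef_rot: [3.139, 0.005, -0.067]
wrist_force: [-13.5, -12.9, 9.5]
opening: 0.19
```

```bash
python3 - <<'E'
from h import *
s=robot.state();print(s["opening"],wt(s["tool_pos"]),s["wrist_force"])
E
```

```text
0.19026626596103832 [[-7.29279192e-05 -1.80071269e-01  9.43523855e-02]] [-13.48124518 -12.94436286   9.46901046]
```

servo_tool:
  deltas:
    - {"translation": [0,0.005,0.001],"rot": [0,0,0],"claw": -0.2}
    - {"translation": [0,0.005,0.001],"rot": [0,0,0],"claw": -0.2}
    - {"translation": [0,0.005,0.001],"rot": [0,0,0],"claw": -0.2}
    - {"translation": [0,0.005,-0.1],"rot": [0,0,0],"claw": -0.2}
    - {"translation": [0,0.005,-0.25],"rot": [0,0,0],"claw": -0.2}
    - {"translation": [0,0.005,-0.4],"rot": [0,0,0],"claw": -0.6}
    - {"translation": [0.1,-0.1,-0.58],"rot": [0,0,0],"claw": -1}
    - {"translation": [0.25,-0.3,-0.58],"rot": [0,0,0],"claw": -1}

```text
clock: 14.7
tool_pos: [0.5086, -0.0971, 0.2703]
eef_rot: [3.14, -0.003, -0.069]
wrist_force: [0.5, -0.8, -0.1]
opening: 0.884
```

```bash
python3 - <<'E'
from h import *
go([.56,-.04,.28],YAW)
E
```

```text
from [ 0.5086 -0.0971  0.2703] tr [0.158, -0.202, -0.032] rot [0.002, -0.004, -0.001] rows 1.2
```

servo_tool:
  deltas:
    - {"translation": [0.08,-0.1,-0.03],"rot": [0,0,0],"claw": -1}
    - {"translation": [0.16,-0.2,-0.03],"rot": [0,0,0],"claw": -1}
    - {"translation": [0.16,-0.2,-0.03],"rot": [0,0,0],"claw": -1}
    - {"translation": [0.16,-0.2,-0.03],"rot": [0,0,0],"claw": -1}

```text
clock: 15.2
tool_pos: [0.5587, -0.0406, 0.275]
eef_rot: [3.142, 0.004, -0.067]
wrist_force: [-0.0, 0.5, 0.1]
opening: 1.002
```

```bash
python3 - <<'E'
from h import *
s=robot.state();print(s["tool_pos"],s["joint_vel"].round(3));np.save("st2.npy",s,allow_pickle=True)
cv2.imwrite("pics/w2.png",capture("wrist"))
E
```

```text
[ 0.55867993 -0.04056115  0.27501435] [-0.016 -0.013  0.005 -0.    -0.     0.001]
```

View pics/w2.png

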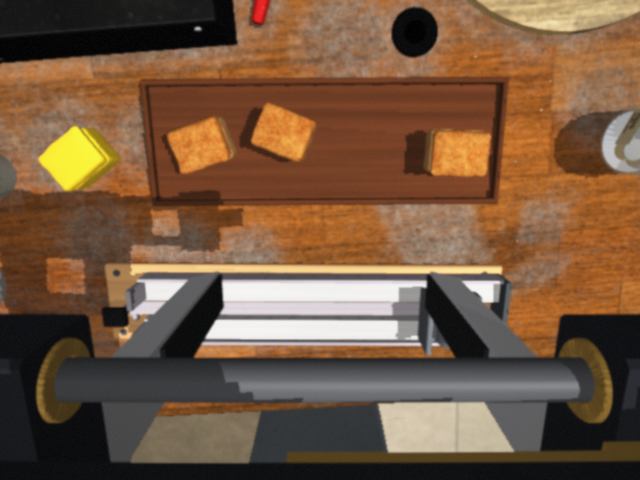

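```bash
cat >> h.py <<'E'
def slices(name,im,st=None,z=.049,xr=(.54,.72),yr=(-.23,.15),vmin=150,dbg=None):
    hsv=cv2.cvtColor(im,cv2.COLOR_BGR2HSV)
    m=cv2.inRange(hsv,(8,110,vmin),(20,255,255)); m=cv2.morphologyEx(cv2.morphologyEx(m,cv2.MORPH_CLOSE,np.ones((5,5))),cv2.MORPH_OPEN,np.ones((5,5)))
    if dbg: cv2.imwrite(dbg,m)
    out=[]
    for c in cv2.findContours(m,cv2.RETR_EXTERNAL,cv2.CHAIN_APPROX_NONE)[0]:
        if cv2.contourArea(c)<150: continue
        P=onz(name,c[:,0].astype(float),z,st)[:,:2]
        (cx,cy),(w,h),a=cv2.minAreaRect((P*1000).astype(np.float32))
        if not(xr[0]<cx/1e3<xr[1] and yr[0]<cy/1e3<yr[1]): continue
        if w>h: a+=90          # a: direction of short side from world x
        a=(a+90)%180-90
        out.append((cx/1e3,cy/1e3,min(w,h),max(w,h),a)); print(name,"c",round(cx/1e3,4),round(cy/1e3,4),"short/long",round(min(w,h),1),round(max(w,h),1),"short dir deg",round(a,1),"px",c[:,0].mean(0).round(0))
    return out
E
python3 - <<'E'
from h import *
s=np.load("st2.npy",allow_pickle=True).item()
im=cv2.imread("pics/w2.png")
for p in((201,145),(283,132),(460,153),(233,140)): print(cv2.cvtColor(im,cv2.COLOR_BGR2HSV)[p[1]-2:p[1]+3,p[0]-2:p[0]+3].reshape(-1,3).mean(0))
slices("wrist",im,s); slices("top",capture("top"),vmin=130)
E
```

```text
[ 14.64 186.6  224.52]
[ 14.04 191.4  217.68]
[ 16.04 178.92 235.  ]
[ 11.32 162.88 118.68]
wrist c 0.5574 0.1175 short/long 24.2 26.2 short dir deg -3.9 px [164. 221.]
wrist c 0.6049 -0.1737 short/long 43.5 54.2 short dir deg -5.5 px [461. 153.]
wrist c 0.6288 0.0727 short/long 41.8 54.6 short dir deg 13.4 px [200. 145.]
wrist c 0.6353 -0.0065 short/long 41.2 51.4 short dir deg -26.1 px [283. 132.]
wrist c 0.691 -0.1074 short/long 25.4 38.5 short dir deg -3.7 px [386.  63.]
wrist c 0.7164 0.0976 short/long 67.6 309.4 short dir deg -0.1 px [185.  58.]
top c 0.546 0.142 short/long 31.2 55.1 short dir deg -1.1 px [268. 221.]
top c 0.552 -0.0578 short/long 36.0 129.3 short dir deg -3.5 px [351. 218.]
```

```bash
python3 - <<'E'
from h import *
def tri(a,b):
    o1,d1=ray("top",[a]);o2,d2=ray("side",[b]);d1=d1[0];d2=d2[0]
    A=np.c_[d1,-d2];t=np.linalg.lstsq(A,o2-o1,rcond=None)[0];p=o1+t[0]*d1;q=o2+t[1]*d2;return (p+q)/2,np.linalg.norm(p-q)
print(tri([311,151],[340,330]),tri([274,36],[388,356]),tri([275,98],[388,356]))
print(robot.state()["q"].round(3))
for c,a in(((.6288,.0727),13.4),((.6353,-.0065),-26.1),((.6049,-.1737),-5.5)): print(np.radians(a+90))
go([.6049,-.1737,.20],np.radians(84.5))
E
```

```text
(array([0.71101081, 0.0365878 , 0.07042207]), np.float64(0.006127507620355179)) (array([0.90140214, 0.09336669, 0.25262978]), np.float64(0.009812388615593139)) (array([0.8188999 , 0.11069922, 0.13138012]), np.float64(0.000624623578263717))
[-0.139  0.286  1.396 -0.     1.463  1.5  ]
1.8046704465621368
1.1152653920243765
1.4748032179352084
from [ 0.5586 -0.041   0.2754] tr [0.185, 0.431, 0.251] rot [-0.003, 0.003, -1.964] rows 8.3
```

servo_tool:
  deltas:
    - {"translation": [0.05,0.1,0],"rot": [0,0,-0.23],"claw": -1}
    - {"translation": [0.1,0.2,0],"rot": [0,0,-0.46],"claw": -1}
    - {"translation": [0.15,0.3,0.05],"rot": [0,0,-0.69],"claw": -1}
    - {"translation": [0.185,0.43,0.1],"rot": [0,0,-0.92],"claw": -1}
    - {"translation": [0.185,0.43,0.1],"rot": [0,0,-1.0],"claw": -1}

```text
clock: 15.92
tool_pos: [0.6047, -0.1759, 0.2434]
eef_rot: [-3.137, 0.004, 0.718]
wrist_force: [0.2, 0.9, -0.5]
opening: 0.995
```

```bash
python3 - <<'E'
from h import *
go([.6049,-.1737,.18],np.radians(84.5))
E
```

```text
from [ 0.6047 -0.1759  0.2434] tr [0.006, -0.004, 0.211] rot [-0.007, 0.002, -0.963] rows 4.1
```

servo_tool:
  deltas:
    - {"translation": [0.006,-0.004,0.03],"rot": [0,0,-0.23],"claw": -1}
    - {"translation": [0.006,-0.004,0.06],"rot": [0,0,-0.46],"claw": -1}
    - {"translation": [0.006,-0.004,0.1],"rot": [0,0,-0.69],"claw": -1}
    - {"translation": [0.006,-0.004,0.13],"rot": [0,0,-0.9],"claw": -1}
    - {"translation": [0.006,-0.004,0.13],"rot": [0,0,-0.963],"claw": -1}
    - {"translation": [0.006,-0.004,0.13],"rot": [0,0,-0.963],"claw": -1}
    - {"translation": [0.006,-0.004,0.13],"rot": [0,0,-0.963],"claw": -1}

```text
clock: 16.8
tool_pos: [0.6059, -0.1711, 0.2064]
eef_rot: [-3.139, 0.0, 1.473]
wrist_force: [-0.1, -0.5, -0.4]
opening: 1.0
```

```bash
python3 - <<'E'
from h import *
s=robot.state();im=capture("wrist");cv2.imwrite("pics/w3.png",im)
print(s["joint_vel"].round(2));slices("wrist",im,s)
go([.6049,-.1737,.032],np.radians(84.5))
E
```

```text
[ 0.  0. -0.  0.  0. -0.]
wrist c 0.6048 -0.1736 short/long 43.2 54.8 short dir deg -6.5 px [324. 228.]
wrist c 0.688 -0.1121 short/long 24.1 40.2 short dir deg -3.0 px [421. 141.]
wrist c 0.6368 -0.0224 short/long 20.3 25.7 short dir deg 84.4 px [347.  24.]
wrist c 0.6957 -0.1757 short/long 224.8 431.2 short dir deg -44.5 px [443. 197.]
wrist c 0.6855 -0.0342 short/long 9.7 48.1 short dir deg -2.6 px [414.  35.]
from [ 0.606  -0.171   0.2063] tr [-0.009, -0.001, 0.581] rot [-0.004, 0.0, -0.002] rows 2.8
```

servo_tool:
  deltas:
    - {"translation": [-0.009,-0.002,0.15],"rot": [0,0,0],"claw": -0.5}
    - {"translation": [-0.009,-0.002,0.33],"rot": [0,0,0],"claw": -0.5}
    - {"translation": [-0.009,-0.002,0.5],"rot": [0,0,0],"claw": -0.5}
    - {"translation": [-0.009,-0.002,0.58],"rot": [0,0,0],"claw": -0.5}
    - {"translation": [-0.009,-0.002,0.58],"rot": [0,0,0],"claw": 1}
    - {"translation": [-0.009,-0.002,0.58],"rot": [0,0,0],"claw": 1}
    - {"translation": [-0.009,-0.002,0.58],"rot": [0,0,0],"claw": 1}
    - {"translation": [-0.009,-0.002,0.58],"rot": [0,0,0],"claw": 1}
  grip_force: 15

```text
clock: 17.85
tool_pos: [0.6055, -0.1736, 0.0337]
eef_rot: [-3.141, 0.001, 1.475]
wrist_force: [-0.6, 0.9, 7.0]
opening: 0.46
```

servo_tool:
  deltas:
    - {"translation": [0,0,0],"rot": [0,0,0],"claw": 1}
    - {"translation": [0,0,-0.1],"rot": [0,0,0],"claw": 1}
    - {"translation": [0,0,-0.2],"rot": [0,0,0],"claw": 1}
    - {"translation": [0,0,-0.32],"rot": [0,0,0],"claw": 1}
    - {"translation": [0,0,-0.32],"rot": [0,0,0],"claw": 1}

```text
clock: 18.48
tool_pos: [0.6061, -0.1737, 0.1313]
eef_rot: [3.14, 0.001, 1.475]
wrist_force: [-0.1, -1.0, -0.6]
opening: 0.453
```

```bash
python3 - <<'E'
from h import *
s=robot.state();print(s["opening"]*94,s["wrist_force"],s["tool_pos"])
go(tw(0,.118,.13),YAW+np.pi/2)
go(tw(0,.118,.052),YAW+np.pi/2)
E
```

```text
42.58287875465035 [-0.05263799 -1.03145398 -0.55725106] [ 0.60611502 -0.1736557   0.13130149]
from [ 0.6061 -0.1737  0.1313] tr [0.949, -0.593, 0.002] rot [0.002, 0.002, -0.035] rows 5.4
from [ 0.6061 -0.1737  0.1313] tr [0.95, -0.593, 0.262] rot [0.002, 0.002, -0.035] rows 5.5
```

servo_tool:
  deltas:
    - {"translation": [0.12,-0.08,0],"rot": [0,0,-0.01],"claw": 1}
    - {"translation": [0.27,-0.18,0],"rot": [0,0,-0.02],"claw": 1}
    - {"translation": [0.42,-0.27,0],"rot": [0,0,-0.035],"claw": 1}
    - {"translation": [0.57,-0.37,0],"rot": [0,0,-0.035],"claw": 1}
    - {"translation": [0.72,-0.46,0],"rot": [0,0,-0.035],"claw": 1}
    - {"translation": [0.86,-0.55,0],"rot": [0,0,-0.035],"claw": 1}
    - {"translation": [0.943,-0.593,0],"rot": [0,0,-0.035],"claw": 1}
    - {"translation": [0.943,-0.593,0],"rot": [0,0,-0.035],"claw": 1}

```text
clock: 19.48
tool_pos: [0.4542, 0.1265, 0.128]
eef_rot: [-3.138, 0.0, 1.505]
wrist_force: [0.9, -0.1, -0.9]
opening: 0.451
```

```bash
python3 - <<'E'
from h import *
s=robot.state();print(s["opening"]*94,s["wrist_force"],s["tool_pos"],wt(s["tool_pos"]))
go(tw(0,.116,.0525),YAW+np.pi/2)
E
```

```text
42.43840673283368 [ 0.90332579 -0.12419796 -0.9190098 ] [0.45415418 0.12648487 0.12802832] [[-0.00219463  0.11749084  0.12802832]]
from [0.4542 0.1265 0.128 ] tr [-0.005, 0.008, 0.252] rot [-0.005, 0.0, 0.003] rows 1.2
```

servo_tool:
  deltas:
    - {"translation": [-0.004,0.006,0.08],"rot": [0,0,0],"claw": 1}
    - {"translation": [-0.004,0.006,0.17],"rot": [0,0,0],"claw": 1}
    - {"translation": [-0.004,0.006,0.23],"rot": [0,0,0],"claw": 1}
    - {"translation": [-0.004,0.006,0.25],"rot": [0,0,0],"claw": 1}
    - {"translation": [-0.004,0.006,0.253],"rot": [0,0,0],"claw": 1}
    - {"translation": [-0.004,0.006,0.253],"rot": [0,0,0],"claw": 1}

```text
clock: 20.23
tool_pos: [0.4569, 0.1239, 0.0532]
eef_rot: [-3.139, -0.0, 1.502]
wrist_force: [0.6, 0.3, -0.9]
opening: 0.455
```

```bash
python3 - <<'E'
from h import *
s=robot.state();print(s["opening"]*94,s["wrist_force"],wt(s["tool_pos"]))
E
```

```text
42.7434672001331 [ 0.55960528  0.30875836 -0.85344137] [[0.00072796 0.11510763 0.05322869]]
```

servo_tool:
  deltas:
    - {"translation": [0,0,0.005],"rot": [0,0,0],"claw": 1}
    - {"translation": [0,0,0.005],"rot": [0,0,0],"claw": 1}
    - {"translation": [0,0,0.005],"rot": [0,0,0],"claw": -0.4}
    - {"translation": [0,0,0.005],"rot": [0,0,0],"claw": -0.4}
    - {"translation": [0,0,0.005],"rot": [0,0,0],"claw": -0.4}
    - {"translation": [0,0,-0.15],"rot": [0,0,0],"claw": -0.4}
    - {"translation": [0,0,-0.3],"rot": [0,0,0],"claw": -1}
    - {"translation": [0,0,-0.45],"rot": [0,0,0],"claw": -1}

```text
clock: 21.22
tool_pos: [0.4567, 0.124, 0.1892]
eef_rot: [-3.138, 0.0, 1.502]
wrist_force: [0.1, 0.2, -0.2]
opening: 0.872
```

```bash
python3 - <<'E'
from h import *
a=np.radians(13.4+90)
go([.6288,.0727,.20],a)
E
```

```text
from [0.4567 0.124  0.1892] tr [-0.131, 0.584, -0.038] rot [-0.004, -0.001, -0.385] rows 2.9
```

servo_tool:
  deltas:
    - {"translation": [-0.03,0.15,-0.02],"rot": [0,0,-0.1],"claw": -1}
    - {"translation": [-0.06,0.3,-0.04],"rot": [0,0,-0.2],"claw": -1}
    - {"translation": [-0.1,0.45,-0.05],"rot": [0,0,-0.3],"claw": -1}
    - {"translation": [-0.131,0.58,-0.05],"rot": [0,0,-0.385],"claw": -1}
    - {"translation": [-0.131,0.584,-0.05],"rot": [0,0,-0.385],"claw": -1}
    - {"translation": [-0.131,0.584,-0.05],"rot": [0,0,-0.385],"claw": -1}

```text
clock: 21.98
tool_pos: [0.6286, 0.073, 0.2018]
eef_rot: [-3.138, -0.001, 1.804]
wrist_force: [-0.1, -0.0, 0.6]
opening: 0.997
```

```bash
python3 - <<'E'
from h import *
s=robot.state();im=capture("wrist");cv2.imwrite("pics/w4.png",im)
print(s["joint_vel"].round(2));r=slices("wrist",im,s)
go([.6288,.0727,.032],np.radians(13.4+90))
E
```

```text
[ 0.01 -0.02  0.01 -0.   -0.    0.  ]
wrist c 0.6857 -0.1241 short/long 15.3 26.1 short dir deg -76.5 px [336. 445.]
wrist c 0.6846 -0.0893 short/long 18.8 21.8 short dir deg -76.5 px [344. 412.]
wrist c 0.6355 -0.0059 short/long 43.8 52.7 short dir deg -24.1 px [312. 317.]
wrist c 0.6277 0.0765 short/long 42.9 51.9 short dir deg 15.3 px [325. 223.]
wrist c 0.6103 0.0962 short/long 258.6 291.7 short dir deg 10.9 px [332. 186.]
from [0.6284 0.0732 0.2021] tr [-0.002, 0.003, 0.567] rot [-0.004, -0.001, -0.0] rows 2.7
```

View pics/w4.png

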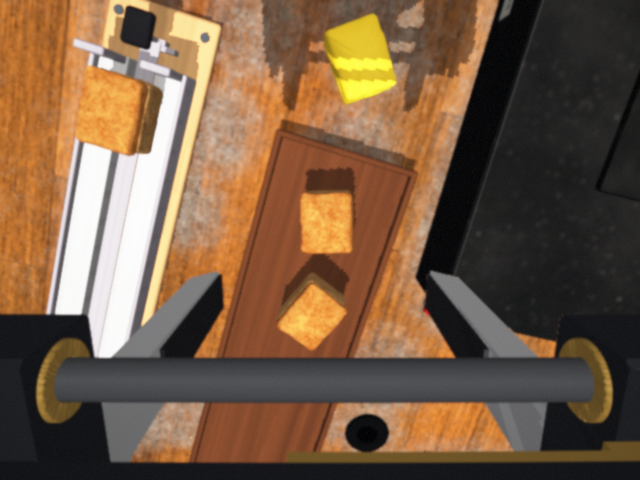

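servo_tool:
  deltas:
    - {"translation": [0.006,0,0.15],"rot": [0,0,-0.02],"claw": -0.5}
    - {"translation": [0.006,0,0.33],"rot": [0,0,-0.02],"claw": -0.5}
    - {"translation": [0.006,0,0.5],"rot": [0,0,-0.02],"claw": -0.5}
    - {"translation": [0.006,0,0.567],"rot": [0,0,-0.02],"claw": -0.5}
    - {"translation": [0.006,0,0.567],"rot": [0,0,-0.02],"claw": 1}
    - {"translation": [0.006,0,0.567],"rot": [0,0,-0.02],"claw": 1}
    - {"translation": [0.006,0,0.567],"rot": [0,0,-0.02],"claw": 1}
    - {"translation": [0.006,0,0.567],"rot": [0,0,-0.02],"claw": 1}
  grip_force: 15

```text
clock: 23.02
tool_pos: [0.6289, 0.0746, 0.0338]
eef_rot: [-3.141, -0.001, 1.82]
wrist_force: [-0.9, 0.8, 7.0]
opening: 0.45
```

servo_tool:
  deltas:
    - {"translation": [0,0,0],"rot": [0,0,0],"claw": 1}
    - {"translation": [0,0,-0.1],"rot": [0,0,0],"claw": 1}
    - {"translation": [0,0,-0.2],"rot": [0,0,0],"claw": 1}
    - {"translation": [0,0,-0.32],"rot": [0,0,0],"claw": 1}
    - {"translation": [0,0,-0.32],"rot": [0,0,0],"claw": 1}

```text
clock: 23.65
tool_pos: [0.6298, 0.0746, 0.1316]
eef_rot: [3.139, 0.0, 1.82]
wrist_force: [0.1, 0.0, -1.5]
opening: 0.447
```

```bash
python3 - <<'E'
from h import *
s=robot.state();print(s["opening"]*94,s["wrist_force"],s["tool_pos"])
go(tw(0,.052,.13),YAW+np.pi/2)
E
```

```text
41.9808884886296 [ 0.06983438  0.0473083  -1.54339694] [0.62975176 0.0746447  0.13163629]
from [0.6298 0.0746 0.1316] tr [0.102, -0.586, 0.004] rot [0.003, -0.0, 0.405] rows 2.9
```

servo_tool:
  deltas:
    - {"translation": [0.02,-0.12,0],"rot": [0,0,0.1],"claw": 1}
    - {"translation": [0.05,-0.28,0],"rot": [0,0,0.2],"claw": 1}
    - {"translation": [0.08,-0.43,0],"rot": [0,0,0.3],"claw": 1}
    - {"translation": [0.1,-0.56,0],"rot": [0,0,0.4],"claw": 1}
    - {"translation": [0.1,-0.586,0],"rot": [0,0,0.405],"claw": 1}
    - {"translation": [0.1,-0.586,0],"rot": [0,0,0.405],"claw": 1}

```text
clock: 24.4
tool_pos: [0.451, 0.0602, 0.1287]
eef_rot: [-3.139, -0.0, 1.503]
wrist_force: [-0.2, -0.3, -1.0]
opening: 0.453
```

```bash
python3 - <<'E'
from h import *
s=robot.state();print(s["opening"]*94,s["wrist_force"],wt(s["tool_pos"]))
cv2.imwrite("pics/w5.png",capture("wrist"))
go(tw(0,.051,.053),YAW+np.pi/2)
E
```

```text
42.54944088269132 [-0.15516011 -0.28303524 -1.04217807] [[-0.00076933  0.05111856  0.12866817]]
from [0.4514 0.0602 0.1286] tr [-0.001, 0.002, 0.252] rot [-0.003, -0.0, 0.001] rows 1.2
```

View pics/w5.png

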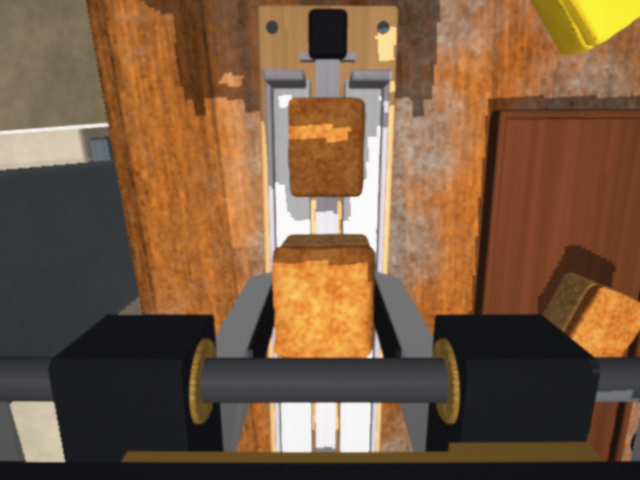

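servo_tool:
  deltas:
    - {"translation": [-0.001,0.002,0.08],"rot": [0,0,0],"claw": 1}
    - {"translation": [-0.001,0.002,0.17],"rot": [0,0,0],"claw": 1}
    - {"translation": [-0.001,0.002,0.23],"rot": [0,0,0],"claw": 1}
    - {"translation": [-0.001,0.002,0.25],"rot": [0,0,0],"claw": 1}
    - {"translation": [-0.001,0.002,0.258],"rot": [0,0,0],"claw": 1}
    - {"translation": [-0.001,0.002,0.258],"rot": [0,0,0],"claw": 1}

```text
clock: 25.2
tool_pos: [0.4517, 0.06, 0.0518]
eef_rot: [-3.139, -0.0, 1.502]
wrist_force: [0.2, 0.2, -1.4]
opening: 0.448
```

```bash
python3 - <<'E'
from h import *
s=robot.state();print(s["opening"]*94,s["wrist_force"],wt(s["tool_pos"]))
E
```

```text
42.139724035268195 [ 0.20716616  0.16198294 -1.38982428] [[-6.00192417e-05  5.09816664e-02  5.17975931e-02]]
```

Just off or at contact; I lower 1 mm more and release, then go to the last slice.

servo_tool:
  deltas:
    - {"translation": [0,0,0.003],"rot": [0,0,0],"claw": 1}
    - {"translation": [0,0,0.003],"rot": [0,0,0],"claw": 1}
    - {"translation": [0,0,0.003],"rot": [0,0,0],"claw": -0.4}
    - {"translation": [0,0,0.003],"rot": [0,0,0],"claw": -0.4}
    - {"translation": [0,0,0.003],"rot": [0,0,0],"claw": -0.4}
    - {"translation": [0,0,-0.15],"rot": [0,0,0],"claw": -0.4}
    - {"translation": [0,0,-0.3],"rot": [0,0,0],"claw": -1}
    - {"translation": [0,0,-0.45],"rot": [0,0,0],"claw": -1}

```text
clock: 26.2
tool_pos: [0.4513, 0.0599, 0.1877]
eef_rot: [-3.138, 0.0, 1.502]
wrist_force: [0.6, -0.6, 0.3]
opening: 0.876
```

```bash
python3 - <<'E'
from h import *
go([.6354,-.0062,.20],np.radians(90-25))
E
```

```text
from [0.4513 0.0599 0.1877] tr [-0.178, 0.627, -0.043] rot [-0.004, 0.001, 0.468] rows 3.1
```

servo_tool:
  deltas:
    - {"translation": [-0.05,0.15,-0.02],"rot": [0,0,0.12],"claw": -1}
    - {"translation": [-0.09,0.31,-0.04],"rot": [0,0,0.24],"claw": -1}
    - {"translation": [-0.14,0.47,-0.05],"rot": [0,0,0.36],"claw": -1}
    - {"translation": [-0.178,0.61,-0.05],"rot": [0,0,0.468],"claw": -1}
    - {"translation": [-0.178,0.627,-0.05],"rot": [0,0,0.468],"claw": -1}
    - {"translation": [-0.178,0.627,-0.05],"rot": [0,0,0.468],"claw": -1}

```text
clock: 26.95
tool_pos: [0.6351, -0.0061, 0.2001]
eef_rot: [-3.138, 0.001, 1.136]
wrist_force: [-0.7, -0.9, -1.1]
opening: 1.001
```

```bash
python3 - <<'E'
from h import *
s=robot.state();im=capture("wrist");cv2.imwrite("pics/w6.png",im)
print(s["joint_vel"].round(2));r=slices("wrist",im,s)
go([.6354,-.0062,.032],np.radians(65))
E
```

```text
[ 0.01 -0.03  0.02 -0.   -0.    0.  ]
wrist c 0.6218 -0.2061 short/long 51.2 193.2 short dir deg 65.0 px [404. 437.]
wrist c 0.6813 -0.139 short/long 9.3 33.6 short dir deg 2.5 px [440. 342.]
wrist c 0.6833 -0.0863 short/long 10.8 24.2 short dir deg -21.6 px [420. 287.]
wrist c 0.6359 -0.006 short/long 41.0 51.1 short dir deg -25.7 px [326. 227.]
wrist c 0.5436 0.0414 short/long 64.2 267.4 short dir deg -4.8 px [188. 196.]
wrist c 0.6106 0.1401 short/long 5.5 19.5 short dir deg 64.8 px [211.  64.]
wrist c 0.6684 0.1414 short/long 10.6 15.2 short dir deg 64.1 px [283.  26.]
from [ 0.6349 -0.0059  0.2005] tr [0.001, 0.004, 0.562] rot [-0.004, 0.002, 0.002] rows 2.7
```

servo_tool:
  deltas:
    - {"translation": [0.001,0.004,0.15],"rot": [0,0,0.005],"claw": -0.5}
    - {"translation": [0.001,0.004,0.33],"rot": [0,0,0.005],"claw": -0.5}
    - {"translation": [0.001,0.004,0.5],"rot": [0,0,0.005],"claw": -0.5}
    - {"translation": [0.001,0.004,0.562],"rot": [0,0,0.005],"claw": -0.5}
    - {"translation": [0.001,0.004,0.562],"rot": [0,0,0.005],"claw": 1}
    - {"translation": [0.001,0.004,0.562],"rot": [0,0,0.005],"claw": 1}
    - {"translation": [0.001,0.004,0.562],"rot": [0,0,0.005],"claw": 1}
    - {"translation": [0.001,0.004,0.562],"rot": [0,0,0.005],"claw": 1}
  grip_force: 15

```text
clock: 28.0
tool_pos: [0.6368, -0.0065, 0.0338]
eef_rot: [-3.141, 0.0, 1.131]
wrist_force: [-2.0, 0.1, 6.5]
opening: 0.447
```

servo_tool:
  deltas:
    - {"translation": [0,0,0],"rot": [0,0,0],"claw": 1}
    - {"translation": [0,0,-0.1],"rot": [0,0,0],"claw": 1}
    - {"translation": [0,0,-0.2],"rot": [0,0,0],"claw": 1}
    - {"translation": [0,0,-0.32],"rot": [0,0,0],"claw": 1}
    - {"translation": [0,0,-0.32],"rot": [0,0,0],"claw": 1}

```text
clock: 28.62
tool_pos: [0.6378, -0.0066, 0.1316]
eef_rot: [3.139, -0.001, 1.131]
wrist_force: [0.7, 0.2, 0.0]
opening: 0.451
```

```bash
python3 - <<'E'
from h import *
s=robot.state();print(s["opening"]*94,s["wrist_force"],s["tool_pos"])
go(tw(0,-.016,.13),YAW+np.pi/2)
E
```

```text
42.40901970080935 [0.71031147 0.2460474  0.03106362] [ 0.63780373 -0.00660893  0.13161139]
from [ 0.6378 -0.0066  0.1316] tr [-0.271, -0.575, 0.004] rot [0.003, -0.001, -0.473] rows 3.1
```

servo_tool:
  deltas:
    - {"translation": [-0.06,-0.12,0],"rot": [0,0,-0.12],"claw": 1}
    - {"translation": [-0.13,-0.27,0],"rot": [0,0,-0.24],"claw": 1}
    - {"translation": [-0.2,-0.42,0],"rot": [0,0,-0.36],"claw": 1}
    - {"translation": [-0.26,-0.55,0],"rot": [0,0,-0.47],"claw": 1}
    - {"translation": [-0.271,-0.575,0],"rot": [0,0,-0.473],"claw": 1}
    - {"translation": [-0.271,-0.575,0],"rot": [0,0,-0.473],"claw": 1}

```text
clock: 29.38
tool_pos: [0.4461, -0.0066, 0.1287]
eef_rot: [-3.139, 0.0, 1.501]
wrist_force: [0.0, 0.8, -0.5]
opening: 0.446
```

```bash
python3 - <<'E'
from h import *
s=robot.state();print(s["opening"]*94,s["wrist_force"],wt(s["tool_pos"]))
cv2.imwrite("pics/w7.png",capture("wrist"))
go(tw(0,-.016,.0515),YAW+np.pi/2)
E
```

```text
41.92534391030024 [ 0.00812685  0.82866941 -0.48736194] [[-0.00102537 -0.01583577  0.12871552]]
from [ 0.4466 -0.0066  0.1287] tr [-0.001, 0.003, 0.257] rot [-0.003, -0.0, -0.001] rows 1.2
```

View pics/w7.png

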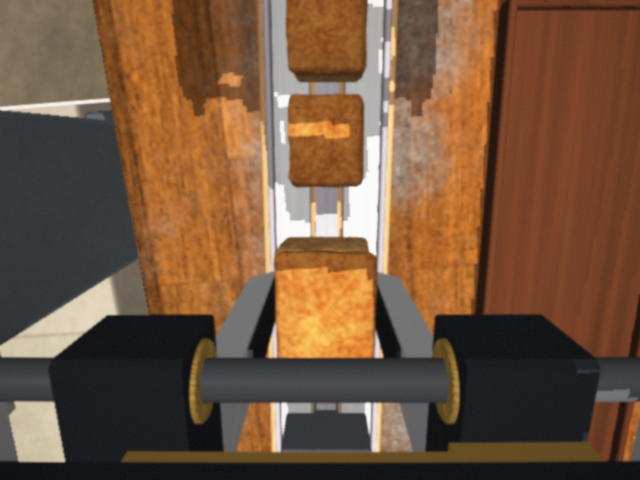

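servo_tool:
  deltas:
    - {"translation": [-0.001,0.002,0.08],"rot": [0,0,0],"claw": 1}
    - {"translation": [-0.001,0.002,0.17],"rot": [0,0,0],"claw": 1}
    - {"translation": [-0.001,0.002,0.23],"rot": [0,0,0],"claw": 1}
    - {"translation": [-0.001,0.002,0.25],"rot": [0,0,0],"claw": 1}
    - {"translation": [-0.001,0.002,0.26],"rot": [0,0,0],"claw": 1}
    - {"translation": [-0.001,0.002,0.26],"rot": [0,0,0],"claw": 1}

```text
clock: 30.18
tool_pos: [0.4468, -0.0069, 0.0512]
eef_rot: [-3.139, 0.0, 1.502]
wrist_force: [-0.0, 0.1, -0.8]
opening: 0.453
```

servo_tool:
  deltas:
    - {"translation": [0,0,0.002],"rot": [0,0,0],"claw": 1}
    - {"translation": [0,0,0.002],"rot": [0,0,0],"claw": 1}
    - {"translation": [0,0,0.002],"rot": [0,0,0],"claw": -0.4}
    - {"translation": [0,0,0.002],"rot": [0,0,0],"claw": -0.4}
    - {"translation": [0,0,0.002],"rot": [0,0,0],"claw": -0.4}
    - {"translation": [0,0,-0.15],"rot": [0,0,0],"claw": -0.4}
    - {"translation": [0,0,-0.3],"rot": [0,0,0],"claw": -1}
    - {"translation": [0,0,-0.5],"rot": [0,0,0],"claw": -1}

```text
clock: 31.18
tool_pos: [0.4459, -0.0069, 0.2016]
eef_rot: [-3.137, -0.0, 1.502]
wrist_force: [0.3, 0.3, 0.5]
opening: 0.879
```

```bash
python3 - <<'E'
from h import *
go(tw(0,.112-.292,.22),YAW)
E
```

```text
from [ 0.4459 -0.0069  0.2016] tr [-0.546, 0.004, -0.062] rot [-0.005, 0.005, 2.0] rows 8.4
```

servo_tool:
  deltas:
    - {"translation": [-0.1,0,-0.06],"rot": [0,0,0.23],"claw": -1}
    - {"translation": [-0.25,0,-0.1],"rot": [0,0,0.46],"claw": -1}
    - {"translation": [-0.4,0,-0.15],"rot": [0,0,0.69],"claw": -1}
    - {"translation": [-0.5,0.004,-0.2],"rot": [0,0,0.92],"claw": -1}
    - {"translation": [-0.546,0.004,-0.2],"rot": [0,0,1.0],"claw": -1}

```text
clock: 31.8
tool_pos: [0.4368, -0.1717, 0.2612]
eef_rot: [-3.141, 0.002, 0.713]
wrist_force: [0.7, 0.8, 0.1]
opening: 1.0
```

servo_tool:
  deltas:
    - {"translation": [0,0,0],"rot": [0,0,0.23],"claw": -1}
    - {"translation": [0,0,0],"rot": [0,0,0.46],"claw": -1}
    - {"translation": [0,0,0],"rot": [0,0,0.69],"claw": -1}
    - {"translation": [0,0,0],"rot": [0,0,0.92],"claw": -1}
    - {"translation": [0,0,0],"rot": [0,0,1.0],"claw": -1}
    - {"translation": [0,0,0],"rot": [0,0,1.0],"claw": -1}

```text
clock: 32.55
tool_pos: [0.4367, -0.1698, 0.2599]
eef_rot: [-3.141, 0.004, -0.066]
wrist_force: [-0.3, -0.5, -0.1]
opening: 1.001
```

```bash
python3 - <<'E'
from h import *
cv2.imwrite("pics/w8.png",capture("wrist"))
go(tw(0,.112-.292,.093),YAW)
E
```

```text
from [ 0.4367 -0.1699  0.26  ] tr [-0.0, 0.002, 0.557] rot [-0.0, 0.005, 0.005] rows 2.7
```

View pics/w8.png

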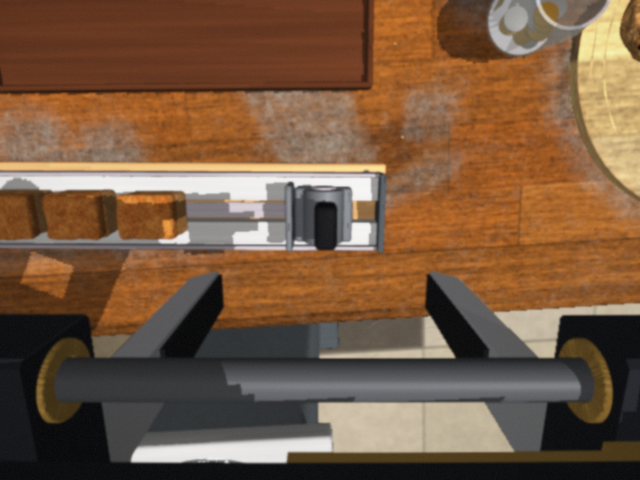

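servo_tool:
  deltas:
    - {"translation": [0,0.002,0.15],"rot": [0,0,0.005],"claw": -0.4}
    - {"translation": [0,0.002,0.32],"rot": [0,0,0.005],"claw": -0.4}
    - {"translation": [0,0.002,0.48],"rot": [0,0,0.005],"claw": -0.4}
    - {"translation": [0,0.002,0.555],"rot": [0,0,0.005],"claw": -0.4}
    - {"translation": [0,0.002,0.555],"rot": [0,0,0.005],"claw": 1}
    - {"translation": [0,0.002,0.555],"rot": [0,0,0.005],"claw": 1}
    - {"translation": [0,0.002,0.555],"rot": [0,0,0.005],"claw": 1}
    - {"translation": [0,0.002,0.555],"rot": [0,0,0.005],"claw": 1}
  grip_force: 40

```text
clock: 33.6
tool_pos: [0.4364, -0.1711, 0.0948]
eef_rot: [3.141, 0.002, -0.072]
wrist_force: [0.6, 0.4, -0.7]
opening: 0.311
```

servo_tool:
  deltas:
    - {"translation": [0,0,0],"rot": [0,0,0],"claw": 1}
    - {"translation": [0,0,0],"rot": [0,0,0],"claw": 1}
    - {"translation": [0,0,0],"rot": [0,0,0],"claw": 1}

```text
clock: 33.98
tool_pos: [0.4363, -0.1709, 0.0944]
eef_rot: [-3.142, 0.003, -0.073]
wrist_force: [0.2, 3.2, 6.3]
opening: 0.191
```

```bash
python3 - <<'E'
from h import *
s=robot.state();print(s["opening"]*94,s["wrist_force"],wt(s["tool_pos"]))
E
```

```text
17.95544557051054 [0.22085684 3.22904866 6.28172668] [[ 0.00049827 -0.18041963  0.0943881 ]]
```

servo_tool:
  deltas:
    - {"translation": [0,0.008,0],"rot": [0,0,0],"claw": 1}
    - {"translation": [0,0.008,-0.015],"rot": [0,0,0],"claw": 1}
    - {"translation": [0,0.008,-0.03],"rot": [0,0,0],"claw": 1}
    - {"translation": [0,0.008,-0.042],"rot": [0,0,0],"claw": 1}
    - {"translation": [0,0.008,-0.047],"rot": [0,0,0],"claw": 1}
    - {"translation": [0,0.008,-0.047],"rot": [0,0,0],"claw": 1}

```text
clock: 34.72
tool_pos: [0.4359, -0.1724, 0.1068]
eef_rot: [-3.139, 0.004, -0.073]
wrist_force: [8.5, 6.5, -15.6]
opening: 0.191
```

```bash
python3 - <<'E'
from h import *
s=robot.state();print(s["opening"]*94,s["wrist_force"],wt(s["tool_pos"]))
E
```

```text
17.98725180293144 [  8.45111696   6.46971394 -15.61073518] [[ 0.00019386 -0.18191818  0.10683563]]
```

servo_tool:
  deltas:
    - {"translation": [0,-0.03,0.004],"rot": [0,0,0],"claw": 1}
    - {"translation": [0,-0.08,0.004],"rot": [0,0,0],"claw": 1}
    - {"translation": [0,-0.13,0.004],"rot": [0,0,0],"claw": 1}
    - {"translation": [0,-0.18,0.004],"rot": [0,0,0],"claw": 1}
    - {"translation": [0,-0.23,0.004],"rot": [0,0,0],"claw": 1}
    - {"translation": [0,-0.27,0.004],"rot": [0,0,0],"claw": 1}
    - {"translation": [0,-0.3,0.004],"rot": [0,0,0],"claw": 1}
    - {"translation": [0,-0.31,0.004],"rot": [0,0,0],"claw": 1}

```text
clock: 35.72
tool_pos: [0.4427, -0.0792, 0.1067]
eef_rot: [-3.141, 0.003, -0.072]
wrist_force: [5.4, 3.6, -9.4]
opening: 0.188
```

servo_tool:
  deltas:
    - {"translation": [0,-0.015,0],"rot": [0,0,0],"claw": 1}
    - {"translation": [0,-0.03,0],"rot": [0,0,0],"claw": 1}
    - {"translation": [0,-0.045,0],"rot": [0,0,0],"claw": 1}
    - {"translation": [0,-0.055,0],"rot": [0,0,0],"claw": 1}
    - {"translation": [0,-0.065,0],"rot": [0,0,0],"claw": 1}
    - {"translation": [0,-0.065,0],"rot": [0,0,0],"claw": 1}

```text
clock: 36.48
tool_pos: [0.4441, -0.0599, 0.1067]
eef_rot: [-3.141, 0.003, -0.072]
wrist_force: [5.6, 6.1, -9.0]
opening: 0.189
```

```bash
python3 - <<'E'
from h import *
s=robot.state();print(s["opening"]*94,s["wrist_force"],wt(s["tool_pos"]))
E
```

```text
17.81135276498359 [ 5.62876257  6.06312141 -9.02679141] [[ 0.00062573 -0.06917465  0.10667782]]
```

servo_tool:
  deltas:
    - {"translation": [0,0,0],"rot": [0,0,0],"claw": -0.4}
    - {"translation": [0,0,0],"rot": [0,0,0],"claw": -0.4}
    - {"translation": [0,0,0],"rot": [0,0,0],"claw": -0.4}
    - {"translation": [0,-0.02,0],"rot": [0,0,0],"claw": -0.4}
    - {"translation": [0,-0.02,-0.1],"rot": [0,0,0],"claw": -0.4}
    - {"translation": [0,-0.02,-0.25],"rot": [0,0,0],"claw": -0.4}
    - {"translation": [0,-0.1,-0.4],"rot": [0,0,0],"claw": -1}
    - {"translation": [0,-0.25,-0.5],"rot": [0,0,0],"claw": -1}

```text
clock: 37.48
tool_pos: [0.4504, 0.0137, 0.2594]
eef_rot: [3.141, 0.0, -0.075]
wrist_force: [0.8, -0.0, 0.4]
opening: 0.878
```

servo_tool:
  deltas:
    - {"translation": [0,-0.02,0],"rot": [0,0,0],"claw": -1}
    - {"translation": [0,-0.02,0],"rot": [0,0,0],"claw": -1}
    - {"translation": [0,-0.02,0],"rot": [0,0,0],"claw": -1}
    - {"translation": [0,-0.02,0],"rot": [0,0,0],"claw": -1}

```text
clock: 37.98
tool_pos: [0.4504, 0.0189, 0.2564]
eef_rot: [3.141, 0.004, -0.074]
wrist_force: [-0.9, -0.1, 0.2]
opening: 1.0
```

```bash
python3 - <<'E'
from h import *
im=capture("wrist");cv2.imwrite("pics/w9.png",im[:280]);cv2.imwrite("pics/s9.png",cv2.resize(capture("side")[190:360,190:470],None,fx=2.8,fy=2.8,interpolation=cv2.INTER_CUBIC))
E
```

```text
(no output)
```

View pics/w9.png

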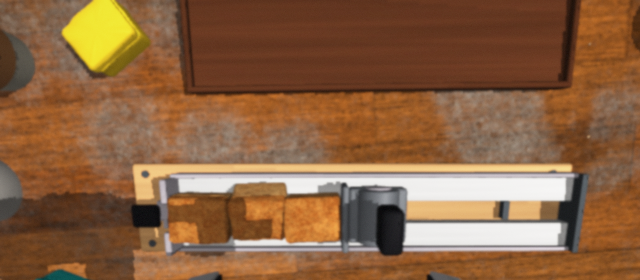

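View pics/s9.png

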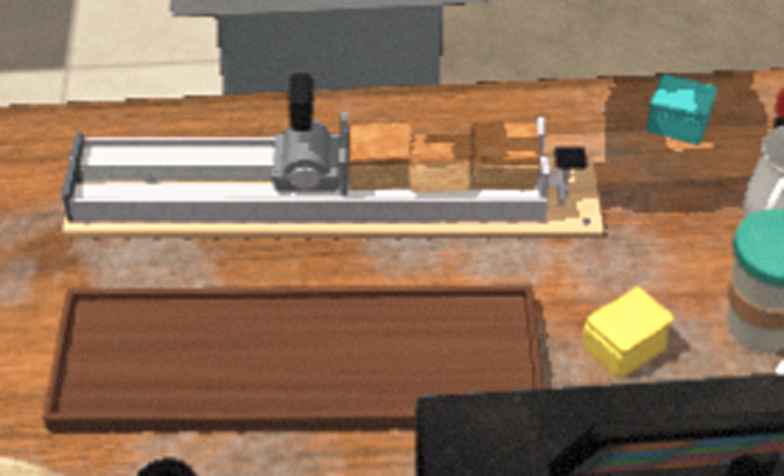

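```bash
python3 - <<'E'
from h import *
a=capture("wrist")[150:270,120:420];b=capture("side")[220:280,290:410]
a=cv2.resize(a,(750,300),interpolation=cv2.INTER_CUBIC);b=cv2.resize(b,(600,300),interpolation=cv2.INTER_CUBIC)
c=np.zeros((600,750,3),np.uint8);c[:300]=a;c[300:,:600]=b;cv2.imwrite("pics/c9.png",c)
E
```

```text
(no output)
```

View pics/c9.png

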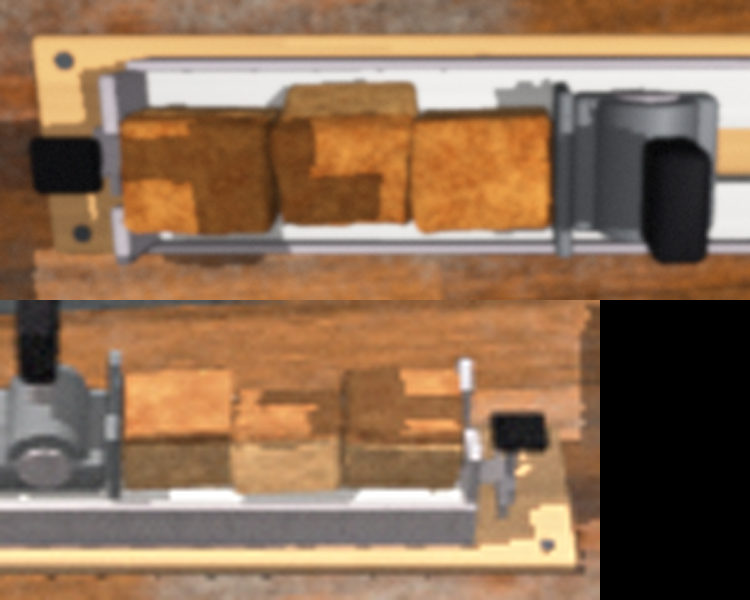

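```bash
python3 - <<'E'
from h import *
s=robot.state()
def tri(a,b):
    o1,d1=ray("wrist",[[120+a[0]/2.5,150+a[1]/2.5]],s);o2,d2=ray("side",[[290+b[0]/5,220+(b[1]-300)/5]]);d1=d1[0];d2=d2[0]
    t=np.linalg.lstsq(np.c_[d1,-d2],o2-o1,rcond=None)[0];p=o1+t[0]*d1;q=o2+t[1]*d2
    return (wt((p+q)/2)*1000).round(1).tolist(),round(1000*np.linalg.norm(p-q),1)
for n,a,b in(("mid top+x rear",(412,112),(232,442)),("mid top+x front",(278,118),(338,442)),("mid bot+x rear",(415,87),(232,487)),("mid bot+x front",(290,87),(338,490)),
 ("mid top-x front",(282,222),(340,388)),("mid top-x rear",(405,222),(236,390)),("rear top +x rear",(550,110),(124,445)),("rear top -x rear",(550,230),(126,370)),("front top+x rear",(275,110),(342,443)),("front top -x rear",(275,232),(345,370))): print(n,*tri(a,b))
E
```

```text
mid top+x rear [[20.5, 45.7, 58.1]] 0.8
mid top+x front [[18.5, 94.3, 56.3]] 1.8
mid bot+x rear [[27.3, 46.1, 36.2]] 1.3
mid bot+x front [[27.3, 94.4, 34.3]] 1.0
mid top-x front [[-21.6, 96.5, 52.6]] 0.5
mid top-x rear [[-22.0, 49.2, 51.2]] 2.6
rear top +x rear [[20.8, -3.7, 56.6]] 0.5
rear top -x rear [[-22.5, -3.5, 63.2]] 0.8
front top+x rear [[21.6, 95.3, 58.4]] 0.6
front top -x rear [[-23.2, 97.9, 62.1]] 0.9
```

```bash
python3 - <<'E'
from h import *
s=robot.state()
f=lambda u,v:[120+u/2.5,150+v/2.5]
print("plate top front/rear edge y",wt(onz("wrist",[f(556,100),f(558,240),f(572,100)],.073,s)).round(4).tolist())
print("knob top",wt(onz("wrist",[f(680,145),f(683,262)],.126,s)).round(4).tolist(), "stop slice face",wt(onz("wrist",[f(118,100),f(128,250)],.064,s)).round(4).tolist())
print("pad",wt(onz("wrist",[f(66,165)],.052,s)).round(4))
E
```

```text
plate top front/rear edge y [[0.0264, -0.0054, 0.073], [-0.0238, -0.0064, 0.073], [0.0264, -0.011, 0.073]]
knob top [[0.0191, -0.0401, 0.126], [-0.0171, -0.0423, 0.126]] stop slice face [[0.0261, 0.1502, 0.064], [-0.0292, 0.1517, 0.064]]
pad [[0.0005 0.1766 0.052 ]]
```

```bash
python3 - <<'E'
from h import *
go(tw(.012,.070,.085),YAW)
E
```

```text
from [0.4505 0.0193 0.2568] tr [0.036, -0.199, 0.573] rot [0.0, 0.004, -0.005] rows 2.9
```

servo_tool:
  deltas:
    - {"translation": [0.036,-0.199,0],"rot": [0,0.004,-0.005],"claw": 1}
    - {"translation": [0.036,-0.199,0],"rot": [0,0.004,-0.005],"claw": 1}
    - {"translation": [0.036,-0.199,0],"rot": [0,0.004,-0.005],"claw": 1}
    - {"translation": [0.036,-0.199,0],"rot": [0,0.004,-0.005],"claw": 1}
    - {"translation": [0.036,-0.199,0.2],"rot": [0,0.004,-0.005],"claw": 1}
    - {"translation": [0.036,-0.199,0.4],"rot": [0,0.004,-0.005],"claw": 1}
    - {"translation": [0.036,-0.199,0.54],"rot": [0,0.004,-0.005],"claw": 1}
    - {"translation": [0.036,-0.199,0.573],"rot": [0,0.004,-0.005],"claw": 1}

```text
clock: 39.17
tool_pos: [0.464, 0.0776, 0.0833]
eef_rot: [3.141, 0.004, -0.07]
wrist_force: [0.5, 0.2, 0.6]
opening: 0.182
```

servo_tool:
  deltas:
    - {"translation": [0,0,0.01],"rot": [0,0,0],"claw": 1}
    - {"translation": [0,0,0.02],"rot": [0,0,0],"claw": 1}
    - {"translation": [0,0,0.03],"rot": [0,0,0],"claw": 1}
    - {"translation": [0,0,0.035],"rot": [0,0,0],"claw": 1}

```text
clock: 39.67
tool_pos: [0.4668, 0.0784, 0.0763]
eef_rot: [-3.141, -0.005, -0.069]
wrist_force: [2.2, -0.7, 15.5]
opening: 0.002
```

```bash
python3 - <<'E'
from h import *
s=robot.state();print(s["wrist_force"],wt(s["tool_pos"]))
E
```

```text
[ 2.15103377 -0.67087994 15.45910769] [[0.01369819 0.0704361  0.07629488]]
```

servo_tool:
  deltas:
    - {"translation": [0,0,0.004],"rot": [0,0,0],"claw": 1}
    - {"translation": [0,0,0.008],"rot": [0,0,0],"claw": 1}
    - {"translation": [0,0,0.008],"rot": [0,0,0],"claw": 1}

```text
clock: 40.05
tool_pos: [0.4679, 0.0786, 0.0755]
eef_rot: [-3.141, -0.008, -0.068]
wrist_force: [-1.7, -0.7, 27.1]
opening: 0.006
```

```bash
python3 - <<'E'
from h import *
s=robot.state();print(s["wrist_force"],wt(s["tool_pos"]))
E
```

```text
[-1.68088631 -0.71243688 27.10476441] [[0.01478243 0.07062809 0.07550651]]
```

```bash
python3 - <<'E'
from h import *
go(tw(-.067,.07,.17),YAW)
E
```

```text
from [0.4679 0.0786 0.0755] tr [-0.27, 0.002, -0.317] rot [-0.001, -0.01, 0.0] rows 2.0
```

servo_tool:
  deltas:
    - {"translation": [0,0,-0.1],"rot": [0,-0.01,0],"claw": 1}
    - {"translation": [0,0,-0.25],"rot": [0,-0.01,0],"claw": 1}
    - {"translation": [-0.1,0,-0.32],"rot": [0,-0.01,0],"claw": -0.5}
    - {"translation": [-0.25,0,-0.32],"rot": [0,-0.01,0],"claw": -1}
    - {"translation": [-0.27,0,-0.32],"rot": [0,-0.01,0],"claw": -1}
    - {"translation": [-0.27,0,-0.32],"rot": [0,-0.01,0],"claw": -1}
    - {"translation": [-0.27,0,-0.32],"rot": [0,-0.01,0],"claw": -1}

```text
clock: 40.92
tool_pos: [0.3851, 0.0839, 0.1682]
eef_rot: [-3.142, 0.008, -0.069]
wrist_force: [0.0, 0.7, -0.2]
opening: 0.499
```

```bash
python3 - <<'E'
from h import *
s=robot.state();np.save("st10.npy",s,allow_pickle=True);w=capture("wrist");cv2.imwrite("pics/w10.png",w)
sd=capture("side");cv2.imwrite("pics/s10.png",sd)
p=proj("wrist",[tw(.05,.17,.03),tw(-.05,-.06,.03)],s).astype(int);print(p.tolist(),wt(s["tool_pos"]))
y0,y1=max(0,p[:,1].min()),p[:,1].max();x0,x1=max(0,p[:,0].min()),p[:,0].max()
a=cv2.resize(w[y0:y1,x0:x1],(780,300),interpolation=cv2.INTER_CUBIC);b=cv2.resize(sd[220:280,290:410],(600,300),interpolation=cv2.INTER_CUBIC)
c=np.zeros((600,780,3),np.uint8);c[:300]=a;c[300:,:600]=b;cv2.imwrite("pics/c10.png",c)
E
```

```text
[[183, 65], [494, 205]] [[-0.06818504  0.07023048  0.16823111]]
```

View pics/c10.png

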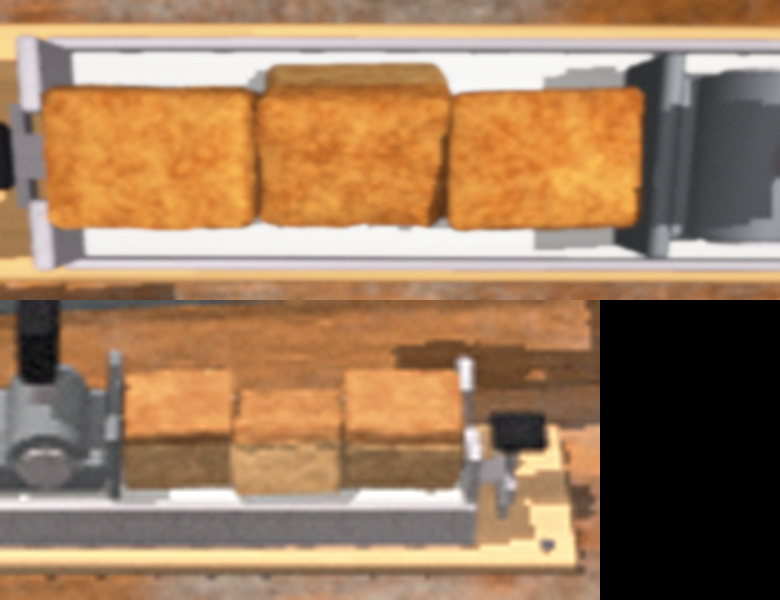

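```bash
python3 - <<'E'
from h import *
go(tw(0,-.041,.15),YAW)
w=cv2.imread("pics/w10.png");x0,y0=183,65
g=cv2.cvtColor(w,cv2.COLOR_BGR2HSV)
for u in (150,350,550):
    x=int(x0+u*311/780); print(u,[tuple(g[y,x]) for y in range(y0+22,y0+60,2)][:14])
E
```

```text
from [0.3848 0.0838 0.168 ] tr [0.229, 0.371, 0.058] rot [0.0, 0.01, 0.0] rows 2.1
150 [(np.uint8(158), np.uint8(12), np.uint8(164)), (np.uint8(0), np.uint8(1), np.uint8(200)), (np.uint8(0), np.uint8(1), np.uint8(245)), (np.uint8(0), np.uint8(1), np.uint8(245)), (np.uint8(30), np.uint8(1), np.uint8(243)), (np.uint8(0), np.uint8(1), np.uint8(244)), (np.uint8(15), np.uint8(2), np.uint8(245)), (np.uint8(15), np.uint8(2), np.uint8(245)), (np.uint8(15), np.uint8(4), np.uint8(239)), (np.uint8(13), np.uint8(72), np.uint8(173)), (np.uint8(14), np.uint8(183), np.uint8(181)), (np.uint8(15), np.uint8(183), np.uint8(219)), (np.uint8(16), np.uint8(179), np.uint8(233)), (np.uint8(15), np.uint8(181), np.uint8(232))]
350 [(np.uint8(159), np.uint8(11), np.uint8(167)), (np.uint8(20), np.uint8(4), np.uint8(197)), (np.uint8(0), np.uint8(1), np.uint8(244)), (np.uint8(15), np.uint8(11), np.uint8(237)), (np.uint8(15), np.uint8(103), np.uint8(174)), (np.uint8(16), np.uint8(146), np.uint8(173)), (np.uint8(16), np.uint8(152), np.uint8(173)), (np.uint8(15), np.uint8(154), np.uint8(169)), (np.uint8(15), np.uint
[... 183 characters left out ...]
t8(186), np.uint8(212)), (np.uint8(14), np.uint8(187), np.uint8(214))]
550 [(np.uint8(158), np.uint8(12), np.uint8(175)), (np.uint8(0), np.uint8(6), np.uint8(173)), (np.uint8(0), np.uint8(1), np.uint8(243)), (np.uint8(30), np.uint8(1), np.uint8(248)), (np.uint8(30), np.uint8(1), np.uint8(247)), (np.uint8(15), np.uint8(2), np.uint8(247)), (np.uint8(15), np.uint8(2), np.uint8(241)), (np.uint8(20), np.uint8(4), np.uint8(186)), (np.uint8(23), np.uint8(6), np.uint8(167)), (np.uint8(11), np.uint8(41), np.uint8(166)), (np.uint8(13), np.uint8(168), np.uint8(190)), (np.uint8(14), np.uint8(189), np.uint8(216)), (np.uint8(14), np.uint8(193), np.uint8(214)), (np.uint8(14), np.uint8(193), np.uint8(210))]
```

servo_tool:
  deltas:
    - {"translation": [0.06,0.1,0],"rot": [0,0.01,0],"claw": -0.4}
    - {"translation": [0.14,0.23,0],"rot": [0,0.01,0],"claw": -0.4}
    - {"translation": [0.21,0.34,0.02],"rot": [0,0.01,0],"claw": -0.4}
    - {"translation": [0.229,0.37,0.05],"rot": [0,0.01,0],"claw": -0.4}
    - {"translation": [0.229,0.371,0.13],"rot": [0,0.01,0],"claw": -0.4}
    - {"translation": [0.229,0.371,0.2],"rot": [0,0.01,0],"claw": -0.4}
    - {"translation": [0.229,0.371,0.21],"rot": [0,0.01,0],"claw": -0.4}

```text
clock: 41.9
tool_pos: [0.4439, -0.0313, 0.1033]
eef_rot: [-3.141, 0.003, -0.068]
wrist_force: [0.7, 0.2, 1.1]
opening: 0.701
```

servo_tool:
  deltas:
    - {"translation": [0,0,0],"rot": [0,0,0],"claw": 1}
    - {"translation": [0,0,0],"rot": [0,0,0],"claw": 1}
    - {"translation": [0,0,0],"rot": [0,0,0],"claw": 1}
    - {"translation": [0,0,0],"rot": [0,0,0],"claw": 1}
    - {"translation": [0,0,0],"rot": [0,0,0],"claw": 1}
  grip_force: 40

```text
clock: 42.52
tool_pos: [0.4447, -0.0318, 0.1048]
eef_rot: [3.142, -0.0, -0.069]
wrist_force: [0.1, 0.6, 0.4]
opening: 0.205
```

```bash
python3 - <<'E'
from h import *
s=robot.state();print(s["opening"]*94,s["wrist_force"],wt(s["tool_pos"]))
go(tw(0,-.1928,.105),YAW)
E
```

```text
19.239787203098736 [0.11399078 0.55360285 0.40300725] [[-0.00071454 -0.04109617  0.1047519 ]]
from [ 0.4447 -0.0318  0.1048] tr [0.002, 0.506, -0.001] rot [0.0, -0.0, 0.0] rows 2.4
```

servo_tool:
  deltas:
    - {"translation": [0,0,0],"rot": [0,0,0],"claw": 1}
    - {"translation": [0,0.02,0],"rot": [0,0,0],"claw": 1}
    - {"translation": [0,0.1,0],"rot": [0,0,0],"claw": 1}
    - {"translation": [0,0.2,0],"rot": [0,0,0],"claw": 1}
    - {"translation": [0,0.3,0],"rot": [0,0,0],"claw": 1}
    - {"translation": [0,0.4,0],"rot": [0,0,0],"claw": 1}
    - {"translation": [0,0.48,0],"rot": [0,0,0],"claw": 1}
    - {"translation": [0,0.508,0],"rot": [0,0,0],"claw": 1}

```text
clock: 43.52
tool_pos: [0.4338, -0.1836, 0.1043]
eef_rot: [-3.139, 0.001, -0.07]
wrist_force: [2.5, 38.3, 3.0]
opening: 0.188
```

servo_tool:
  deltas:
    - {"translation": [0,0,0],"rot": [0,0,0],"claw": 1}
    - {"translation": [0,0,0.015],"rot": [0,0,0],"claw": 1}
    - {"translation": [0,0,0.03],"rot": [0,0,0],"claw": 1}
    - {"translation": [0,0,0.04],"rot": [0,0,0],"claw": 1}
    - {"translation": [0,0,0.044],"rot": [0,0,0],"claw": 1}
    - {"translation": [0,0,0.044],"rot": [0,0,0],"claw": 1}

```text
clock: 44.28
tool_pos: [0.4342, -0.1828, 0.0925]
eef_rot: [-3.14, 0.0, -0.069]
wrist_force: [-7.2, 13.2, 20.9]
opening: 0.191
```

```bash
python3 - <<'E'
from h import *
s=robot.state();print(s["opening"]*94,s["wrist_force"],wt(s["tool_pos"]))
E
```

```text
17.931261107602595 [-7.19417653 13.15806992 20.92291977] [[-0.00083519 -0.19246704  0.09248885]]
```

Locked down; ease forward onto the lock bar, release, rise, and move back over the row for a numerical look.

servo_tool:
  deltas:
    - {"translation": [0,-0.01,-0.004],"rot": [0,0,0],"claw": 1}
    - {"translation": [0,-0.025,-0.004],"rot": [0,0,0],"claw": 1}
    - {"translation": [0,-0.04,-0.004],"rot": [0,0,0],"claw": 1}
    - {"translation": [0,-0.04,-0.004],"rot": [0,0,0],"claw": -0.4}
    - {"translation": [0,-0.04,-0.004],"rot": [0,0,0],"claw": -0.4}
    - {"translation": [0,-0.04,-0.004],"rot": [0,0,0],"claw": -0.4}
    - {"translation": [0,-0.04,-0.1],"rot": [0,0,0],"claw": -0.4}
    - {"translation": [0,-0.04,-0.25],"rot": [0,0,0],"claw": -0.4}

```text
clock: 45.28
tool_pos: [0.4344, -0.1718, 0.1664]
eef_rot: [-3.141, 0.002, -0.069]
wrist_force: [0.8, -0.1, -0.3]
opening: 0.679
```

```bash
python3 - <<'E'
from h import *
go(tw(-.067,.07,.17),YAW)
E
```

```text
from [ 0.4344 -0.1718  0.1664] tr [-0.219, -0.838, -0.01] rot [-0.001, 0.003, -0.0] rows 4.2
```

servo_tool:
  deltas:
    - {"translation": [-0.05,-0.15,-0.01],"rot": [0,0,0],"claw": -0.6}
    - {"translation": [-0.1,-0.34,-0.01],"rot": [0,0,0],"claw": -1}
    - {"translation": [-0.15,-0.53,-0.01],"rot": [0,0,0],"claw": -1}
    - {"translation": [-0.2,-0.72,-0.01],"rot": [0,0,0],"claw": -1}
    - {"translation": [-0.219,-0.83,-0.01],"rot": [0,0,0],"claw": -1}
    - {"translation": [-0.219,-0.838,-0.01],"rot": [0,0,0],"claw": -1}
    - {"translation": [-0.219,-0.838,-0.01],"rot": [0,0,0],"claw": -1}

```text
clock: 46.15
tool_pos: [0.3869, 0.0831, 0.1694]
eef_rot: [3.141, 0.0, -0.068]
wrist_force: [0.2, 0.5, 0.4]
opening: 1.001
```

```bash
cat >> h.py <<'E'
def lane(w,s,z=.066):
    """per slice along the lane: x extents of flank (paler) and top, mm"""
    hsv=cv2.cvtColor(w,cv2.COLOR_BGR2HSV)
    m=cv2.inRange(hsv,(8,90,60),(20,255,255)); m=cv2.morphologyEx(m,cv2.MORPH_OPEN,np.ones((3,3)))
    for y in np.arange(-.06,.15,.01):
        xs=np.arange(-.033,.033,.001);p=np.rint(proj("wrist",[tw(x,y,z) for x in xs],s)).astype(int)
        ok=(p[:,0]>=0)&(p[:,0]<640)&(p[:,1]>=0)&(p[:,1]<480)
        on=np.array([ok[i] and m[p[i,1],p[i,0]]>0 for i in range(len(p))])
        pale=np.array([on[i] and hsv[p[i,1],p[i,0],1]<170 for i in range(len(p))])
        if on.sum()>8: print("y %.0f"%(y*1e3),"x %.0f..%.0f"%(xs[on][0]*1e3,xs[on][-1]*1e3),"pale +x %d"%pale[xs>.012].sum())
E
python3 - <<'E'
from h import *
s=np.load("st10.npy",allow_pickle=True).item();lane(cv2.imread("pics/w10.png"),s)
print("now")
s=robot.state();w=capture("wrist");cv2.imwrite("pics/w11.png",w);lane(w,s)
sd=capture("side");cv2.imwrite("pics/s11.png",sd)
E
```

```text
y 0 x -21..20 pale +x 1
y 10 x -21..19 pale +x 1
y 20 x -21..19 pale +x 1
y 30 x -21..19 pale +x 1
y 40 x -21..18 pale +x 0
y 50 x -20..25 pale +x 4
y 60 x -20..26 pale +x 5
y 70 x -20..26 pale +x 6
y 80 x -21..25 pale +x 5
y 90 x -21..25 pale +x 5
y 100 x -21..19 pale +x 0
y 110 x -21..19 pale +x 0
y 120 x -21..19 pale +x 0
y 130 x -21..20 pale +x 1
y 140 x -21..20 pale +x 1
now
y 0 x -21..19 pale +x 0
y 10 x -21..19 pale +x 1
y 20 x -21..19 pale +x 1
y 30 x -21..19 pale +x 1
y 40 x -21..18 pale +x 1
y 50 x -20..26 pale +x 6
y 60 x -20..26 pale +x 6
y 70 x -20..26 pale +x 6
y 80 x -21..26 pale +x 6
y 90 x -21..25 pale +x 5
y 100 x -21..19 pale +x 0
y 110 x -21..19 pale +x 0
y 120 x -22..19 pale +x 0
y 130 x -21..20 pale +x 1
y 140 x -21..20 pale +x 1
```

```bash
python3 - <<'E'
from h import *
w=cv2.imread("pics/w7.png");s=dict(tool_pos=np.array([.4464,-.0066,.1287]),eef_rot=np.array([-3.139,0,1.501]))
lane(w,s)
E
python3 - <<'E'
import cv2,numpy as np
a=cv2.imread("pics/w7.png")[0:200,240:420];b=cv2.imread("pics/w11.png")[60:210,180:500];d=cv2.imread("pics/s11.png")[220:280,290:410]
c=np.zeros((600,800,3),np.uint8)
c[:300,:270]=cv2.resize(a,(270,300));c[:300,270:800]=cv2.resize(b,(530,300)[::1]);c[300:,:600]=cv2.resize(d,(600,300),interpolation=cv2.INTER_CUBIC)
cv2.imwrite("pics/c11.png",c)
E
```

```text
y -60 x -31..30 pale +x 4
y -50 x -31..30 pale +x 0
y -40 x -32..30 pale +x 0
y -30 x -31..30 pale +x 1
y -20 x -31..29 pale +x 0
y -10 x -27..23 pale +x 12
y 30 x -20..19 pale +x 0
y 40 x -20..20 pale +x 1
y 50 x -20..20 pale +x 1
y 60 x -21..19 pale +x 0
y 70 x -20..19 pale +x 0
y 90 x -20..20 pale +x 1
y 100 x -20..20 pale +x 0
y 110 x -21..20 pale +x 0
y 120 x -20..20 pale +x 0
```

View pics/c11.png

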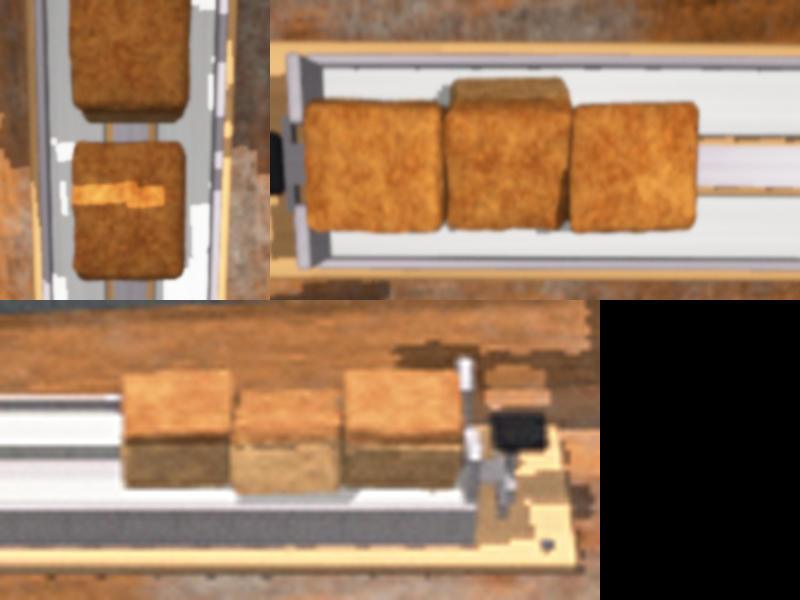

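```bash
python3 - <<'E'
from h import *
go(tw(-.001,.020,.2),YAW+np.pi/2)
E
```

```text
from [0.3869 0.0826 0.1694] tr [0.218, 0.164, -0.102] rot [0.0, 0.0, -2.001] rows 8.4
```

servo_tool:
  deltas:
    - {"translation": [0.05,0.04,-0.1],"rot": [0,0,-0.23],"claw": -0.5}
    - {"translation": [0.1,0.08,-0.1],"rot": [0,0,-0.46],"claw": -0.5}
    - {"translation": [0.15,0.12,-0.1],"rot": [0,0,-0.69],"claw": -0.5}
    - {"translation": [0.218,0.164,-0.1],"rot": [0,0,-0.92],"claw": -0.5}
    - {"translation": [0.218,0.164,-0.1],"rot": [0,0,-1.0],"claw": -0.5}

```text
clock: 46.88
tool_pos: [0.4494, 0.028, 0.1991]
eef_rot: [-3.141, 0.0, 0.718]
wrist_force: [-0.1, 0.6, -0.7]
opening: 0.75
```

servo_tool:
  deltas:
    - {"translation": [0,0,0],"rot": [0,0,-0.23],"claw": -0.5}
    - {"translation": [0,0,0],"rot": [0,0,-0.46],"claw": -0.5}
    - {"translation": [0,0,0],"rot": [0,0,-0.69],"claw": -0.5}
    - {"translation": [0,0,0],"rot": [0,0,-0.92],"claw": -0.5}
    - {"translation": [0,0,0],"rot": [0,0,-1.0],"claw": -0.5}
    - {"translation": [0,0,0],"rot": [0,0,-1.0],"claw": -0.5}
    - {"translation": [0,0,0],"rot": [0,0,-1.0],"claw": -0.5}

```text
clock: 47.75
tool_pos: [0.4486, 0.0294, 0.1994]
eef_rot: [-3.141, 0.0, 1.5]
wrist_force: [0.5, 0.4, -0.3]
opening: 0.746
```

```bash
python3 - <<'E'
from h import *
s=robot.state();w=capture("wrist");lane(w,s)
go(tw(-.001,.020,.0515),YAW+np.pi/2)
E
```

```text
y 0 x -20..19 pale +x 1
y 10 x -21..18 pale +x 1
y 20 x -21..19 pale +x 1
y 30 x -21..19 pale +x 1
y 40 x -22..18 pale +x 1
y 50 x -19..24 pale +x 4
y 60 x -21..26 pale +x 5
y 70 x -21..26 pale +x 6
y 80 x -20..26 pale +x 6
y 90 x -21..26 pale +x 7
y 100 x -21..19 pale +x 1
y 110 x -21..20 pale +x 2
y 120 x -21..20 pale +x 2
y 130 x -21..20 pale +x 1
y 140 x -21..20 pale +x 1
from [0.4486 0.0295 0.1994] tr [-0.001, 0.0, 0.493] rot [-0.0, -0.0, -0.002] rows 2.4
```

servo_tool:
  deltas:
    - {"translation": [-0.001,0,0.16],"rot": [0,0,0],"claw": -0.5}
    - {"translation": [-0.001,0,0.33],"rot": [0,0,0],"claw": -0.5}
    - {"translation": [-0.001,0,0.46],"rot": [0,0,0],"claw": -0.5}
    - {"translation": [-0.001,0,0.493],"rot": [0,0,0],"claw": -0.5}
    - {"translation": [-0.001,0,0.493],"rot": [0,0,0],"claw": 1}
    - {"translation": [-0.001,0,0.493],"rot": [0,0,0],"claw": 1}
    - {"translation": [-0.001,0,0.493],"rot": [0,0,0],"claw": 1}
    - {"translation": [-0.001,0,0.493],"rot": [0,0,0],"claw": 1}
  grip_force: 15

```text
clock: 48.8
tool_pos: [0.4491, 0.0296, 0.0526]
eef_rot: [3.14, -0.0, 1.502]
wrist_force: [-1.2, -1.2, 6.9]
opening: 0.444
```

servo_tool:
  deltas:
    - {"translation": [0,0,0],"rot": [0,0,0],"claw": 1}
    - {"translation": [-0.02,0,-0.008],"rot": [0,0,0],"claw": 1}
    - {"translation": [-0.06,0,-0.012],"rot": [0,0,0],"claw": 1}
    - {"translation": [-0.1,0,-0.012],"rot": [0,0,0],"claw": 1}
    - {"translation": [-0.12,0,-0.012],"rot": [0,0,0],"claw": 1}
    - {"translation": [-0.12,0,-0.002],"rot": [0,0,0],"claw": 1}
    - {"translation": [-0.12,0,0.002],"rot": [0,0,0],"claw": 1}
    - {"translation": [-0.12,0,0.002],"rot": [0,0,0],"claw": 1}

```text
clock: 49.8
tool_pos: [0.4463, -0.0066, 0.0515]
eef_rot: [3.141, 0.001, 1.503]
wrist_force: [-5.5, -5.0, 13.8]
opening: 0.453
```

servo_tool:
  deltas:
    - {"translation": [0,0,0],"rot": [0,0,0],"claw": -0.5}
    - {"translation": [0,0,0],"rot": [0,0,0],"claw": -0.5}
    - {"translation": [0,0,0],"rot": [0,0,0],"claw": -0.5}
    - {"translation": [0,0,-0.15],"rot": [0,0,0],"claw": -0.5}
    - {"translation": [0,0,-0.32],"rot": [0,0,0],"claw": -0.5}
    - {"translation": [0,0,-0.5],"rot": [0,0,0],"claw": -0.5}
    - {"translation": [0,0,-0.5],"rot": [0,0,0],"claw": -0.5}

```text
clock: 50.68
tool_pos: [0.4476, -0.0064, 0.2044]
eef_rot: [3.135, 0.0, 1.502]
wrist_force: [-1.2, -0.1, -0.8]
opening: 0.749
```

```bash
python3 - <<'E'
from h import *
s=robot.state();w=capture("wrist");lane(w,s)
go(tw(.0,.07,.2),YAW+np.pi/2)
E
```

```text
y -40 x -20..17 pale +x 4
y -30 x -20..19 pale +x 1
y -20 x -21..18 pale +x 0
y -10 x -21..18 pale +x 0
y 0 x -21..18 pale +x 1
y 10 x -18..15 pale +x 4
y 50 x -21..26 pale +x 6
y 60 x -20..26 pale +x 6
y 70 x -20..26 pale +x 6
y 80 x -20..27 pale +x 7
y 90 x -19..23 pale +x 4
y 100 x -20..20 pale +x 1
y 110 x -20..20 pale +x 1
y 120 x -22..20 pale +x 1
y 130 x -21..20 pale +x 1
y 140 x -21..20 pale +x 1
from [ 0.4466 -0.0063  0.202 ] tr [0.285, 0.002, 0.007] rot [0.004, 0.0, 0.0] rows 1.4
```

servo_tool:
  deltas:
    - {"translation": [0.14,0.002,0],"rot": [0,0,0],"claw": -0.5}
    - {"translation": [0.285,0.002,0.03],"rot": [0,0,0],"claw": -0.5}
    - {"translation": [0.285,0.002,0.2],"rot": [0,0,0],"claw": -0.5}
    - {"translation": [0.285,0.002,0.37],"rot": [0,0,0],"claw": -0.5}
    - {"translation": [0.285,0.002,0.48],"rot": [0,0,0],"claw": -0.5}
    - {"translation": [0.285,0.002,0.5],"rot": [0,0,0],"claw": -0.5}
    - {"translation": [0.285,0.002,0.5],"rot": [0,0,0],"claw": 0.2}
    - {"translation": [0.285,0.002,0.5],"rot": [0,0,0],"claw": 1}
  grip_force: 10

```text
clock: 51.72
tool_pos: [0.4535, 0.079, 0.0521]
eef_rot: [3.139, -0.0, 1.502]
wrist_force: [9.6, 1.2, 1.4]
opening: 0.574
```

servo_tool:
  deltas:
    - {"translation": [0,0,0],"rot": [0,0,0],"claw": 1}
    - {"translation": [0,0,0],"rot": [0,0,0],"claw": 1}
    - {"translation": [0,0,0],"rot": [0,0,0],"claw": 1}
  grip_force: 15

```text
clock: 52.1
tool_pos: [0.4551, 0.079, 0.0531]
eef_rot: [3.135, -0.001, 1.502]
wrist_force: [9.2, -0.6, 3.5]
opening: 0.519
```

```bash
python3 - <<'E'
from h import *
s=robot.state();print(s["opening"]*94,s["wrist_force"],wt(s["tool_pos"]));w=capture("wrist");lane(w,s)
E
```

```text
48.76655221340101 [ 9.20795337 -0.61714002  3.51691437] [[0.00206389 0.07020183 0.05307287]]
y 0 x -33..32 pale +x 2
y 10 x -33..32 pale +x 2
y 20 x -33..32 pale +x 5
y 50 x -10..19 pale +x 1
y 60 x -21..24 pale +x 5
y 70 x -21..24 pale +x 5
y 80 x -21..23 pale +x 5
y 90 x -33..32 pale +x 8
y 100 x -33..21 pale +x 3
y 110 x -33..32 pale +x 2
y 120 x -33..32 pale +x 2
y 130 x -33..19 pale +x 0
y 140 x -33..20 pale +x 1
```

servo_tool:
  deltas:
    - {"translation": [0,0,-0.02],"rot": [0,0,0],"claw": 1}
    - {"translation": [0,0,-0.05],"rot": [0,0,0],"claw": 1}
    - {"translation": [0,0,-0.1],"rot": [0,0,0],"claw": 1}
    - {"translation": [0,0,-0.1],"rot": [0,0,0],"claw": 1}
  grip_force: 25

```text
clock: 52.65
tool_pos: [0.4533, 0.079, 0.0824]
eef_rot: [3.139, -0.0, 1.502]
wrist_force: [0.4, -0.3, -0.2]
opening: 0.514
```

```bash
python3 - <<'E'
from h import *
s=robot.state();print(s["opening"]*94,s["wrist_force"],wt(s["tool_pos"]));w=capture("wrist");lane(w,s,.096)
E
```

```text
48.33702513966547 [ 0.38341609 -0.2830765  -0.15552071] [[0.00017186 0.07006067 0.08237477]]
y 0 x -33..32 pale +x 15
y 10 x -33..32 pale +x 2
y 20 x -33..32 pale +x 2
y 50 x -13..17 pale +x 1
y 60 x -22..22 pale +x 5
y 70 x -23..21 pale +x 4
y 80 x -23..21 pale +x 5
y 90 x -33..29 pale +x 6
y 100 x -33..31 pale +x 9
y 110 x -33..31 pale +x 4
y 120 x -33..32 pale +x 6
y 130 x -33..29 pale +x 2
y 140 x -33..31 pale +x 4
```

servo_tool:
  deltas:
    - {"translation": [-0.01,0,0],"rot": [0,0,0],"claw": 1}
    - {"translation": [-0.02,0,0],"rot": [0,0,0],"claw": 1}
    - {"translation": [-0.02,0,0.04],"rot": [0,0,0],"claw": 1}
    - {"translation": [-0.02,0,0.08],"rot": [0,0,0],"claw": 1}
    - {"translation": [-0.02,0,0.095],"rot": [0,0,0],"claw": 1}
    - {"translation": [-0.02,0,0.1],"rot": [0,0,0],"claw": 1}
    - {"translation": [-0.02,0,0.1],"rot": [0,0,0],"claw": 1}

```text
clock: 53.58
tool_pos: [0.4551, 0.073, 0.052]
eef_rot: [3.134, -0.001, 1.502]
wrist_force: [9.8, -1.0, 11.5]
opening: 0.519
```

servo_tool:
  deltas:
    - {"translation": [0,0,0],"rot": [0,0,0],"claw": -0.4}
    - {"translation": [0,0,0],"rot": [0,0,0],"claw": -0.4}
    - {"translation": [0,0,0],"rot": [0,0,0],"claw": -0.4}
    - {"translation": [0,0,0],"rot": [0,0,0],"claw": -0.4}
    - {"translation": [0,0,-0.15],"rot": [0,0,0],"claw": -0.4}
    - {"translation": [0,0,-0.32],"rot": [0,0,0],"claw": -0.4}
    - {"translation": [0,0,-0.49],"rot": [0,0,0],"claw": -0.4}
    - {"translation": [0,0,-0.49],"rot": [0,0,0],"claw": -0.4}

```text
clock: 54.58
tool_pos: [0.4535, 0.0731, 0.2011]
eef_rot: [3.135, -0.001, 1.502]
wrist_force: [0.0, -0.2, -1.3]
opening: 0.696
```

```bash
python3 - <<'E'
from h import *
s=robot.state();print(wt(s["tool_pos"]));w=capture("wrist");cv2.imwrite("pics/w12.png",w);lane(w,s)
E
```

```text
[[0.000799   0.06416867 0.20114472]]
y -40 x -20..17 pale +x 6
y -30 x -20..19 pale +x 1
y -20 x -21..19 pale +x 2
y -10 x -21..19 pale +x 1
y 0 x -21..19 pale +x 1
y 10 x -20..16 pale +x 5
y 40 x -9..18 pale +x 7
y 50 x -20..26 pale +x 5
y 60 x -20..26 pale +x 5
y 70 x -20..26 pale +x 5
y 80 x -20..26 pale +x 5
y 90 x -19..25 pale +x 13
y 100 x -21..19 pale +x 1
y 110 x -21..19 pale +x 0
y 120 x -22..19 pale +x 1
y 130 x -21..19 pale +x 1
y 140 x -21..20 pale +x 1
```

```bash
python3 - <<'E'
from h import *
sd=capture("side");h=cv2.cvtColor(sd,cv2.COLOR_BGR2HSV).astype(int)
p=proj("side",[tw(.025,.15,.03),tw(.025,-.05,.03)]);print(p)
def cl(q):
    H,S,V=q
    if S<40: return 'W' if V>200 else ('w' if V>130 else '.')
    if 6<H<22: return ('T' if S>150 else 'F') if V>150 else ('t' if S>150 else 'f')
    return '?'
for y in range(228,290): print(y,''.join(cl(h[y,x]) for x in range(312,388)))
E
```

```text
[[381.91727617 258.48466086]
 [294.68048108 258.70251525]]
228 FFFFFFFFFFTTTTTFFTFFFFTTTTTTTTTTTTTTTTTTTTTTTTTTTTTTTTTTTTTTTTTTTTTTTTTFFTTF
229 FFFFFFFFFFTTTTTFFFFFFFTTTTTTTTTTTTTTTTTTTTTTTTTTTTTTTTTTTTTTTFTTTTTFTTTFFTTT
230 FFFFFFTTFFTFTTTTFFFFFTFFTTTTTTTFTTTTTTTTTTTTTTTTTTTTTTTTTTTTTTTTTTTTTTFTTTTT
231 TTTFFFFTFFFFFFTFTFFFTTTTFTTTTTFTTTTTTTTTTTTTTTTTTTTTTTTTTTTTTTTTTFFTTFFFFTTF
232 TTTTFFFFFFFFFFFTFTFFTTTTFTTTTTTTTTFTTTTTTTFTTTTTTTTTTTTTTTTTTTTTTTTTFFWWFFFF
233 TTTTTTFFFFFFFFTFTTFFTTTTTTTTTTTTTTTTTTTTTTFFFTTTTTTTTTTTTTTTTTTTTTTTFFWWFFTF
234 TTTFFTFTTFFFTTFTTTTTTTTTTTTTTTTTTTTTFTTTTFFFFFTTTTTTTFFFTTTTTTTTTTTTTFWWFFTF
235 FTTTTTFFFFFFTTTTTFTTTTTTTTTTTTFTTTTTTTTFFFFFFFTFFFTFFTFFFTFFTTFFFTTTTFWWFFTT
236 TTTTTTFFFFFTTTTTTFFFFFFFFTTTFFFFFTTFFFFFFFFFFTTFFFFTTFFFFFFTFFFFFFTTTFWWFFTT
237 TTTFFFFTTTTTTTTTFFFTFFFFFFTTTTTFFFFFFTFFFFFFFTTFFFFFTTTFFFFFFFFFFFFTTFWWFFTF
238 TTTTTFTTFFFFFFFFFFFFFFFTTTTTFTTTFTFTFFTTTFFFFFFTFFFFFTTTFFFFFTFFFFFTTTf.FFTT
239 TTTTTFTFFWWWWWWWWWWWWFFTTFTTFFTTTTFFFFTTTTFWWWFFFFTTTTTTFFFFFTFFFFTTTTf.FFFF
240 TTTTTTTTFw...w.w.wwwwFTTTTTFTFTTTFFTTFTTTTTFwwFTTFTTTTTTFFFFFTFFF
[... 3280 characters left out ...]
FFFFFFFFFFFFFFFFFFFFFFFFFFFFFFFFFFFFFFFFFFFFFFFFFFFF
282 TTTFFFFFFFFFFFFFFFFFFFFFFFFFFFFFFFFFFFFFFFFFFFFFFFFFFFFFFFFFFFFFFFFFFFFFFFFF
283 TTFFFFFFFFFFFFFFFFFFFFFFFFFFFFFFFFFFFFFFFFFFFFFFFFFFFFFFFFFFFFFFFFFFFFFFFFFF
284 TTFFFFFFFFFFFFFFFFFFFFFFFFFFFFFFFFFFFFFFFFFFFFFFFFFFFFFFFFFFFFFFFFFFFFFFFFFF
285 TTTTTTTTFFFFFFFFFFFFFFFFFFFFFFFFFFFFFFFFFFFFFFFFFFFFFFFFFFFFFFFFFFFFFFFFFFFF
286 TTTTTTFFFFFFFFFFFFFFFFFFFFFFFFFFFFFFFFFFFFFFFFFFFFFFFFFFFFFFFFFFFFFFFFFFFFFF
287 TTTTTTTTFFFFFFFFFFFFFFFFFFFFFFFFFFFFFFFFFFFFFFFFFFFFFFFFFFFFFFFFFFFFFFFFFFFF
288 TTTTTTTTTFFFFFFFFFFFFFFFFFFFFFFFFFFFFTFFFFFFFFFFFFFFFFFFFFFFFFFFFFFFFFFFFFFF
289 TTTTTTTTTTFTTFFFFFFFFFFFFFFFFFFFTFTFFFFFFFFFFFFFFFFFFFFFFFFFFFFFFFFFFFFFFFFF
```

```bash
python3 - <<'E'
from h import *
go(tw(.002,.064,.053),YAW+np.pi/2)
E
```

```text
from [0.4519 0.0729 0.1974] tr [0.0, 0.009, 0.481] rot [-0.0, 0.0, 0.0] rows 2.3
```

servo_tool:
  deltas:
    - {"translation": [0,0.009,0.15],"rot": [0,0,0],"claw": -0.4}
    - {"translation": [0,0.009,0.32],"rot": [0,0,0],"claw": -0.4}
    - {"translation": [0,0.009,0.46],"rot": [0,0,0],"claw": -0.4}
    - {"translation": [0,0.009,0.481],"rot": [0,0,0],"claw": -0.4}
    - {"translation": [0,0.009,0.481],"rot": [0,0,0],"claw": 1}
    - {"translation": [0,0.009,0.481],"rot": [0,0,0],"claw": 1}
    - {"translation": [0,0.009,0.481],"rot": [0,0,0],"claw": 1}
    - {"translation": [0,0.009,0.481],"rot": [0,0,0],"claw": 1}
  grip_force: 15

```text
clock: 55.68
tool_pos: [0.4555, 0.0728, 0.0546]
eef_rot: [3.14, -0.0, 1.502]
wrist_force: [-0.4, 0.1, 7.3]
opening: 0.498
```

servo_tool:
  deltas:
    - {"translation": [0,0,0],"rot": [0,0,0],"claw": 1}
    - {"translation": [0,0,-0.03],"rot": [0,0,0],"claw": 1}
    - {"translation": [0,0,-0.08],"rot": [0,0,0],"claw": 1}
    - {"translation": [0,0,-0.1],"rot": [0,0,0],"claw": 1}
    - {"translation": [0,-0.02,-0.1],"rot": [0,0,0],"claw": 1}
    - {"translation": [0,-0.033,-0.1],"rot": [0,0,0],"claw": 1}
    - {"translation": [0,-0.033,-0.1],"rot": [0,0,0],"claw": 1}

```text
clock: 56.55
tool_pos: [0.4445, 0.0734, 0.0834]
eef_rot: [-3.141, 0.0, 1.502]
wrist_force: [0.0, -0.1, -0.2]
opening: 0.502
```

```bash
python3 - <<'E'
from h import *
s=robot.state();print(s["opening"]*94,s["wrist_force"],wt(s["tool_pos"]))
E
```

```text
47.16091199745179 [ 0.03426688 -0.06414993 -0.23315285] [[-0.00816021  0.06391226  0.08335598]]
```

servo_tool:
  deltas:
    - {"translation": [0,0,0.03],"rot": [0,0,0],"claw": 1}
    - {"translation": [0,0,0.06],"rot": [0,0,0],"claw": 1}
    - {"translation": [0,0,0.075],"rot": [0,0,0],"claw": 1}
    - {"translation": [0,0,0.08],"rot": [0,0,0],"claw": 1}
    - {"translation": [0,0,0.08],"rot": [0,0,0],"claw": 1}

```text
clock: 57.18
tool_pos: [0.4457, 0.0734, 0.0599]
eef_rot: [3.14, -0.0, 1.502]
wrist_force: [-0.3, -0.6, 5.2]
opening: 0.498
```

servo_tool:
  deltas:
    - {"translation": [0,0,0],"rot": [0,0,0],"claw": -0.35}
    - {"translation": [0,0,0],"rot": [0,0,0],"claw": -0.35}
    - {"translation": [0,0,0],"rot": [0,0,0],"claw": -0.35}
    - {"translation": [0,0,0],"rot": [0,0,0],"claw": -0.35}
    - {"translation": [0,0,-0.15],"rot": [0,0,0],"claw": -0.4}
    - {"translation": [0,0.025,-0.32],"rot": [0,0,0],"claw": -0.4}
    - {"translation": [0,0.025,-0.47],"rot": [0,0,0],"claw": -0.4}
    - {"translation": [0,0.025,-0.47],"rot": [0,0,0],"claw": -0.4}

```text
clock: 58.18
tool_pos: [0.4537, 0.073, 0.2036]
eef_rot: [3.136, -0.001, 1.502]
wrist_force: [-0.4, 0.5, -0.9]
opening: 0.699
```

```bash
python3 - <<'E'
from h import *
s=robot.state();print(wt(s["tool_pos"]));w=capture("wrist");cv2.imwrite("pics/w13.png",w);lane(w,s)
go(tw(-.001,.064,.0515),YAW+np.pi/2)
E
```

```text
[[0.00101011 0.06412973 0.203552  ]]
y -40 x -20..11 pale +x 0
y -30 x -20..18 pale +x 0
y -20 x -21..18 pale +x 1
y -10 x -21..18 pale +x 1
y 0 x -21..18 pale +x 1
y 10 x -20..16 pale +x 5
y 40 x -14..9 pale +x 0
y 50 x -21..19 pale +x 1
y 60 x -20..19 pale +x 1
y 70 x -22..19 pale +x 1
y 80 x -22..19 pale +x 1
y 90 x -17..16 pale +x 1
y 100 x -21..18 pale +x 0
y 110 x -21..19 pale +x 1
y 120 x -22..19 pale +x 1
y 130 x -21..19 pale +x 0
y 140 x -21..20 pale +x 1
from [0.4528 0.073  0.2014] tr [-0.0, -0.005, 0.5] rot [0.003, -0.0, 0.0] rows 2.4
```

```bash
python3 - <<'E'
from h import *
go(tw(0,.112-.292,.2),YAW)
E
```

```text
from [0.4528 0.073  0.2014] tr [-0.813, -0.001, 0.004] rot [0.002, -0.003, 2.0] rows 8.4
```

servo_tool:
  deltas:
    - {"translation": [-0.15,0,-0.05],"rot": [0,0,0.23],"claw": -0.4}
    - {"translation": [-0.33,0,-0.05],"rot": [0,0,0.46],"claw": -0.4}
    - {"translation": [-0.5,0,-0.05],"rot": [0,0,0.69],"claw": -0.4}
    - {"translation": [-0.68,0,-0.05],"rot": [0,0,0.92],"claw": -0.4}
    - {"translation": [-0.813,0,0],"rot": [0,0,1.0],"claw": -0.4}

```text
clock: 58.85
tool_pos: [0.4352, -0.1723, 0.1997]
eef_rot: [-3.141, 0.0, 0.712]
wrist_force: [0.1, -0.1, 0.1]
opening: 0.698
```

servo_tool:
  deltas:
    - {"translation": [0,0,0],"rot": [0,0,0.23],"claw": -0.4}
    - {"translation": [0,0,0],"rot": [0,0,0.46],"claw": -0.4}
    - {"translation": [0,0,0],"rot": [0,0,0.69],"claw": -0.4}
    - {"translation": [0,0,0],"rot": [0,0,0.92],"claw": -0.4}
    - {"translation": [0,0,0],"rot": [0,0,1.0],"claw": -0.4}
    - {"translation": [0,0,0],"rot": [0,0,1.0],"claw": -0.4}
    - {"translation": [0,0,0],"rot": [0,0,1.0],"claw": -0.4}

```text
clock: 59.72
tool_pos: [0.4355, -0.1703, 0.1999]
eef_rot: [-3.141, 0.001, -0.067]
wrist_force: [-0.5, -0.3, 0.1]
opening: 0.697
```

```bash
python3 - <<'E'
from h import *
s=robot.state();w=capture("wrist");lane(w,s)
go(tw(0,.112-.292,.0935),YAW)
E
```

```text
y -50 x -33..22 pale +x 11
y -40 x -33..23 pale +x 3
y -30 x -33..22 pale +x 2
y -20 x -33..22 pale +x 3
y -10 x -33..22 pale +x 3
y 0 x -33..19 pale +x 1
y 10 x -33..2 pale +x 0
y 20 x -33..25 pale +x 14
y 30 x -33..24 pale +x 13
y 40 x -33..24 pale +x 2
y 50 x -33..24 pale +x 2
y 60 x -33..23 pale +x 1
y 70 x -33..1 pale +x 0
from [ 0.4356 -0.1703  0.2001] tr [0.001, 0.0, 0.355] rot [-0.0, 0.001, 0.002] rows 1.7
```

Grip knob, pull it up.

servo_tool:
  deltas:
    - {"translation": [0.001,0,0.12],"rot": [0,0,0],"claw": -0.4}
    - {"translation": [0.001,0,0.26],"rot": [0,0,0],"claw": -0.4}
    - {"translation": [0.001,0,0.345],"rot": [0,0,0],"claw": -0.4}
    - {"translation": [0.001,0,0.355],"rot": [0,0,0],"claw": 1}
    - {"translation": [0.001,0,0.355],"rot": [0,0,0],"claw": 1}
    - {"translation": [0.001,0,0.355],"rot": [0,0,0],"claw": 1}
    - {"translation": [0.001,0,0.355],"rot": [0,0,0],"claw": 1}
    - {"translation": [0.001,0,0.355],"rot": [0,0,0],"claw": 1}
  grip_force: 40

```text
clock: 60.78
tool_pos: [0.4362, -0.1705, 0.0945]
eef_rot: [3.141, -0.001, -0.069]
wrist_force: [1.3, -0.7, -0.7]
opening: 0.207
```

servo_tool:
  deltas:
    - {"translation": [0,0,0],"rot": [0,0,0],"claw": 1}
    - {"translation": [0,0.008,0],"rot": [0,0,0],"claw": 1}
    - {"translation": [0,0.008,-0.015],"rot": [0,0,0],"claw": 1}
    - {"translation": [0,0.008,-0.03],"rot": [0,0,0],"claw": 1}
    - {"translation": [0,0.008,-0.042],"rot": [0,0,0],"claw": 1}
    - {"translation": [0,0.008,-0.046],"rot": [0,0,0],"claw": 1}
    - {"translation": [0,0.008,-0.046],"rot": [0,0,0],"claw": 1}

```text
clock: 61.65
tool_pos: [0.4358, -0.1717, 0.1069]
eef_rot: [-3.139, 0.001, -0.069]
wrist_force: [6.9, 5.9, -11.1]
opening: 0.187
```

```bash
python3 - <<'E'
from h import *
s=robot.state();print(s["opening"]*94,s["wrist_force"],wt(s["tool_pos"]))
go(tw(0,.112-.185,.1055),YAW)
E
```

```text
17.584195459900663 [  6.91208586   5.89605525 -11.13367809] [[ 3.13431487e-05 -1.81242389e-01  1.06856114e-01]]
from [ 0.4358 -0.1717  0.1069] tr [-0.0, -0.361, 0.005] rot [-0.003, 0.001, 0.0] rows 1.7
```

servo_tool:
  deltas:
    - {"translation": [0,-0.03,0.003],"rot": [0,0,0],"claw": 1}
    - {"translation": [0,-0.08,0.003],"rot": [0,0,0],"claw": 1}
    - {"translation": [0,-0.13,0.003],"rot": [0,0,0],"claw": 1}
    - {"translation": [0,-0.18,0.003],"rot": [0,0,0],"claw": 1}
    - {"translation": [0,-0.22,0.003],"rot": [0,0,0],"claw": 1}
    - {"translation": [0,-0.25,0.003],"rot": [0,0,0],"claw": 1}
    - {"translation": [0,-0.28,0.003],"rot": [0,0,0],"claw": 1}
    - {"translation": [0,-0.3,0.003],"rot": [0,0,0],"claw": 1}

```text
clock: 62.65
tool_pos: [0.4423, -0.0817, 0.1068]
eef_rot: [-3.141, -0.001, -0.068]
wrist_force: [7.7, 1.9, -10.1]
opening: 0.187
```

servo_tool:
  deltas:
    - {"translation": [0,-0.015,0],"rot": [0,0,0],"claw": 1}
    - {"translation": [0,-0.03,0],"rot": [0,0,0],"claw": 1}
    - {"translation": [0,-0.045,0],"rot": [0,0,0],"claw": 1}
    - {"translation": [0,-0.06,0],"rot": [0,0,0],"claw": 1}
    - {"translation": [0,-0.075,0],"rot": [0,0,0],"claw": 1}
    - {"translation": [0,-0.09,0],"rot": [0,0,0],"claw": 1}
    - {"translation": [0,-0.105,0],"rot": [0,0,0],"claw": 1}
    - {"translation": [0,-0.12,0],"rot": [0,0,0],"claw": 1}

```text
clock: 63.65
tool_pos: [0.4448, -0.0461, 0.1068]
eef_rot: [-3.141, -0.001, -0.068]
wrist_force: [9.4, 3.5, -12.3]
opening: 0.186
```

```bash
python3 - <<'E'
from h import *
s=robot.state();print(s["opening"]*94,s["wrist_force"],wt(s["tool_pos"]));lane(capture("wrist"),s)
E
```

```text
17.472399064459093 [  9.38885463   3.53185415 -12.29523259] [[ 0.00031728 -0.05530457  0.1067635 ]]
y -10 x -21..25 pale +x 5
y 0 x -22..24 pale +x 5
y 10 x -22..24 pale +x 5
y 20 x -22..23 pale +x 4
y 30 x -27..26 pale +x 8
y 40 x -33..26 pale +x 3
y 50 x -33..26 pale +x 3
y 60 x -33..26 pale +x 3
y 70 x -33..24 pale +x 2
y 80 x -33..25 pale +x 4
y 90 x -33..26 pale +x 15
y 100 x -33..26 pale +x 5
y 110 x -33..26 pale +x 5
y 120 x -33..14 pale +x 0
```

servo_tool:
  deltas:
    - {"translation": [0,-0.01,0.005],"rot": [0,0,0],"claw": 1}
    - {"translation": [0,-0.018,0.008],"rot": [0,0,0],"claw": 1}
    - {"translation": [0,-0.026,0.01],"rot": [0,0,0],"claw": 1}
    - {"translation": [0,-0.034,0.01],"rot": [0,0,0],"claw": 1}
    - {"translation": [0,-0.034,0.01],"rot": [0,0,0],"claw": 1}

```text
clock: 64.32
tool_pos: [0.4456, -0.0364, 0.1044]
eef_rot: [-3.141, -0.001, -0.068]
wrist_force: [5.0, 5.4, 3.0]
opening: 0.187
```

```bash
python3 - <<'E'
from h import *
s=robot.state();print(s["opening"]*94,s["wrist_force"],wt(s["tool_pos"]))
E
```

```text
17.609488010215383 [4.95394304 5.41368022 3.04011612] [[ 0.00049586 -0.04563272  0.10437673]]
```

servo_tool:
  deltas:
    - {"translation": [0,0,-0.006],"rot": [0,0,0],"claw": 1}
    - {"translation": [0,-0.004,-0.012],"rot": [0,0,0],"claw": 1}
    - {"translation": [0,-0.009,-0.012],"rot": [0,0,0],"claw": 1}
    - {"translation": [0,-0.012,-0.012],"rot": [0,0,0],"claw": 1}
    - {"translation": [0,-0.012,-0.012],"rot": [0,0,0],"claw": 1}

```text
clock: 64.95
tool_pos: [0.4456, -0.0331, 0.1068]
eef_rot: [-3.141, -0.0, -0.069]
wrist_force: [10.1, 2.8, -15.4]
opening: 0.187
```

```bash
python3 - <<'E'
from h import *
s=robot.state();print(s["opening"]*94,s["wrist_force"],wt(s["tool_pos"]))
E
```

```text
17.59732538786602 [ 10.07590808   2.84208661 -15.35525668] [[ 0.00024598 -0.0422963   0.10683084]]
```

Knob is at its upper stop and the pusher is about 1 mm from closed. Release without moving, then lift clear.

servo_tool:
  deltas:
    - {"translation": [0,0,0],"rot": [0,0,0],"claw": -0.3}
    - {"translation": [0,0,0],"rot": [0,0,0],"claw": -0.3}
    - {"translation": [0,0,0],"rot": [0,0,0],"claw": -0.3}
    - {"translation": [0,0,0],"rot": [0,0,0],"claw": -0.3}
    - {"translation": [0,0,-0.1],"rot": [0,0,0],"claw": -0.3}
    - {"translation": [0,0,-0.2],"rot": [0,0,0],"claw": -0.3}
    - {"translation": [0,0,-0.25],"rot": [0,0,0],"claw": -0.6}

```text
clock: 65.82
tool_pos: [0.4458, -0.0334, 0.184]
eef_rot: [3.141, -0.002, -0.069]
wrist_force: [0.8, -0.1, -0.4]
opening: 0.72
```

```bash
python3 - <<'E'
from h import *
go(tw(-.067,.07,.17),YAW)
E
```

```text
from [ 0.4458 -0.0334  0.184 ] tr [-0.225, -0.375, 0.046] rot [0.0, -0.002, 0.0] rows 2.1
```

servo_tool:
  deltas:
    - {"translation": [-0.06,-0.1,0.0],"rot": [0,0,0],"claw": -1}
    - {"translation": [-0.13,-0.22,0.0],"rot": [0,0,0],"claw": -1}
    - {"translation": [-0.2,-0.33,0.03],"rot": [0,0,0],"claw": -1}
    - {"translation": [-0.225,-0.375,0.046],"rot": [0,0,0],"claw": -1}
    - {"translation": [-0.225,-0.375,0.046],"rot": [0,0,0],"claw": -1}
    - {"translation": [-0.225,-0.375,0.046],"rot": [0,0,0],"claw": -1}

```text
clock: 66.58
tool_pos: [0.3864, 0.0828, 0.169]
eef_rot: [3.141, -0.0, -0.069]
wrist_force: [0.1, -0.5, 0.7]
opening: 1.001
```

```bash
python3 - <<'E'
from h import *
s=robot.state();w=capture("wrist");cv2.imwrite("pics/w14.png",w);lane(w,s)
# black pad & knob: dark blobs
h=cv2.cvtColor(w,cv2.COLOR_BGR2HSV);m=(h[...,2]<60).astype(np.uint8);m[260:]=0
n,_,st,c=cv2.connectedComponentsWithStats(m)
for i in range(1,n):
    if st[i,4]>150: print(st[i].tolist(),"at z.052",wt(onz("wrist",[c[i]],.052,s)).round(4).tolist(),"z.126",wt(onz("wrist",[c[i]],.126,s)).round(4).tolist())
sd=capture("side");cv2.imwrite("pics/s14.png",sd);h=cv2.cvtColor(sd,cv2.COLOR_BGR2HSV)
for zz in(.126,.114): print("knob top proj side",zz,proj("side",[tw(0,-.041,zz)]))
m=(h[...,2]<60).astype(np.uint8);n,_,st,c=cv2.connectedComponentsWithStats(m[180:300,280:400])
print([ (st[i]+[280,180,0,0,0]).tolist() for i in range(1,n) if st[i,4]>20])
print(proj("side",[tw(0,.1785,.052),tw(0,.1785,.064)]))
E
```

```text
y 0 x -22..20 pale +x 1
y 10 x -21..19 pale +x 1
y 20 x -22..19 pale +x 1
y 30 x -22..18 pale +x 1
y 40 x -22..17 pale +x 0
y 50 x -21..20 pale +x 1
y 60 x -21..19 pale +x 0
y 70 x -20..19 pale +x 0
y 80 x -21..19 pale +x 0
y 90 x -21..19 pale +x 0
y 100 x -21..19 pale +x 1
y 110 x -21..19 pale +x 0
y 120 x -22..19 pale +x 0
y 130 x -21..20 pale +x 1
y 140 x -21..20 pale +x 1
[427, 97, 18, 89, 526] at z.052 [[0.0023, -0.0086, 0.052]] z.126 [[0.0017, 0.0115, 0.126]]
[455, 105, 11, 70, 265] at z.052 [[0.0042, -0.0232, 0.052]] z.126 [[0.0031, 0.0006, 0.126]]
[499, 108, 59, 68, 3526] at z.052 [[0.0, -0.0705, 0.052]] z.126 [[-0.0, -0.0345, 0.126]]
[148, 126, 40, 31, 1126] at z.052 [[0.0001, 0.177, 0.052]] z.126 [[0.0001, 0.1496, 0.126]]
[627, 133, 11, 21, 166] at z.052 [[-0.0009, -0.1434, 0.052]] z.126 [[-0.0007, -0.0888, 0.126]]
[74, 241, 32, 19, 288] at z.052 [[-0.0786, 0.2384, 0.052]] z.126 [[-0.0585, 0.1952, 0.126]]
knob top proj side 0.126 [[297.36607139 219.69832118]]
knob top proj side 0.114 [[297.58030681 223.81889752]]
[[293, 216, 9, 21, 151], [388, 243, 11, 7, 66]]
[[394.09119711 244.00463526]
 [394.54224035 240.17403302]]
```

```bash
python3 - <<'E'
from h import *
s=robot.state();print(s["clock"],s["wrist_force"])
a=cv2.imread("pics/top0.png");t=capture("top")
print(len([1 for _ in slices("top",t,xr=(.54,.66))]))
print(robot.finish_job())
E
```

```text
66.675 [0.84222344 0.37248772 0.50137171]
0
the job is handed in; nothing more can be done
None
```

The tray is restocked and handed in at about 67 s: all three oat slices from the board are in a closed row against the front stop.

- **What I did:** I ran the empty pusher fully to the rear and then fully to the front, with end-stop force felt at both ends. I pressed the hook tab down, drew the pusher back against its spring and locked the knob. I set the three slices in the lane, pulled the knob up and let the pusher close the row.
- **What went wrong and was mended:** On the first closing, the middle slice was left rolled about 12° with one edge apparently in the ribbon slot. Pressing on it (27 N) did not free it. I drew the pusher back and locked it again, moved the rear slice back, and lifted and reset the middle slice flat. I then pulled the knob up and guided the pusher in slowly.
- **Last checks:**
  - All three tops read the same width, about x = -21 to +19 mm, with no tilted flank and no gap wider than the 1 cm sampling.
  - The pusher stopped at about 0.153 m of travel.
  - The hook pad reads as pressed behind the lip.
  - The knob was at its upper stop when I let go.
  - The board showed no slices and the gripper was clear.
- **Disagreements:** The slices measured smaller than listed: about 42 mm grip width, and a row about 156 mm long where at least 170 mm was expected. I could therefore not tell which lettered slices they are. The last check was by numbers only, because the picture views were used up. I did not compare the other counter items' positions before and after, but nothing was aimed at them.

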